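# Load the hot-air dryer with bur cassettes and shut it up ready to run

## Robot

A 7-joint arm with a two-finger parallel gripper is mounted at the origin on a cart in front of the work surface, level with it; the furniture and walls round the work are solid. World frame = base frame: x ahead of the robot, y to its left, z up, the work surface at z = 0. Lengths are in m, angles in rad, forces in N, time in s.
With the tool pointing down it reaches from about 0.4 to 0.85 m from the base axis. Payload 4.5 kg.
Tool frame: the origin (TCP) lies midway between the tips of the shut fingers; the grasp point (between the pads) lies 19 mm behind it; y points along the fingers, z is the direction in which the jaws open and shut, and the axes are right-handed (so a half turn about y gives the same grasp; the last joint's range is limited). The gripper opens to 88 mm and grips with 3 to 60 N. Pads are 18 mm wide; open, the fingers measure 123 mm over their backs; the gripper's body (75 mm by 187 mm) begins 45 mm behind the grasp point.
Start: joints at [1.188, 0.689, -0.195, 1.565, 0.157, 0.902, -0.215], TCP at [0.253, -0.572, 0.239] pointing down, gripper open.
Joint ranges: [-3.01, 3.01], [-0.46, 2.08], [-1.47, 1.51], [0.13, 2.56], [-1, 4.14], [0.04, 2.09], [-2.66, 2.66]. Speed limits (rad/s): [2.57, 2.57, 3.14, 3.14, 3.14, 3.14, 3.14].

## Interface

Orientations are given as a unit quaternion [x, y, z, w].
In Python, from plant import r, snapshot, get_calibration, job, boxes_of gives the robot as it stands. The module is installed in compiled form; this text tells all that it offers.
- The arm moves only by the shell command python3 -m handwheel 'ROWS' [OPENING] [FORCE]. ROWS is JSON, a list that holds one entry, the list of rows, each a list of 6 numbers: the shift along the tool's x, y, z as a fraction of full scale, then the turn, a rotation vector about the tool's x, y, z as a fraction of full scale. In form: [[[x, y, z, wx, wy, wz], ...]]. A call has 1 to 12 rows; each row is the pose to reach, as a shift and turn from the pose commanded when the call began, along the tool's axes at that moment, turning the shorter way round; what a row does not reach only later rows make up. Full scale, the value 1, is 100 cm for a shift and 180 degrees for a turn. A row lasts 1/12 s, in which the tool goes at most 41.7 mm and 7.16 degrees, less where a joint would pass 70% of its speed; a pose out of reach is approached as far as the arm can. A call with a number of a shift or a turn outside -1 to 1 is refused whole. A call with a gripper value outside its range is refused whole. OPENING is the opening, from -1 (shut) to 1 (fully open), set as the call begins (- or left out, the last holds). The fingers move at their own pace and stop on an object; FORCE is the grip in N (left out, the last holds). Time passes only in rows, so rows that repeat a pose let the fingers close. It gives the time, the measured TCP pose, the force and the opening at its end, in the units of the state.
- r.get_state(): the state, without advancing time (a new reading comes with each control period).
- snapshot(name): name is "scene" or "top"; returns the picture (480x640x3 uint8, red, green, blue); there is no depth.
- get_calibration(name): a dict with "fx", "fy", "cx", "cy" (pixels), "T" (4x4, takes a point from camera to world coordinates). Camera axes: x right, y down, z forward; pixel columns grow to the right and rows downward; lengths in m; the calibration is good to about 2 mm. A picture is of the moment at which its call begins. get_calibration takes no time and is no camera call.
- job.finish_job(): hands the job in, once; it reports no verdict.
Trained networks look in the newest picture that a camera, given by its name, has taken for a name from the list of things; names that differ only in an ending like _2 or _b are one class to them, and where a whole thing is asked for, a point or a joint stands for the part that bears it (a point fixed in the world has none). Each returns a list of dicts, best first, with "confidence" (0 to 1); they miss things now and then, are a little off and sometimes report something else, mostly with a low value. They report only what shows in the picture. A call takes as long as a camera call. They do not tell look-alikes from the thing itself.
- boxes_of(thing, camera): "bbox" ([left, top, right, bottom] in pixels, round what is visible of it).
The state is a dict: "clock": time; "q": joint angles; "qd": joint speeds; "joint_torque": joint torques, N m; "tool_pos": TCP position; "eef_rot": TCP orientation; "contact_force": force on the tool from outside, world axes, zero at the start; "moment": the same for the moment, N m; "opening": opening from 0.0 (shut) to 1.0 (fully open).
Only numpy, scipy, OpenCV 4.12 (cv2) and the standard library are available. Lean on these libraries where they do the work, as an engineer would, in place of code of your own. Each camera call takes 0.05 s, during which the arm holds its last target. There are 200 camera calls.

## Task

Get the bench hot-air dryer ready to run: give the latch knob on its lid a quarter turn, swing the lid up wide open, and put every round steel cassette from the worktop inside, lying flat in one stack, centred within the ring marked on the plate. Then shut the lid fully, turn the knob back to lock it, and see that the filter drawer at the side is pushed fully home. Do not knock over or push away the cup, bur block, brush and tweezers standing about.

Things in the scene. Friction and masses are not known exactly. Their poses are not given: they have to be found in the camera images.
- dryer: Bench dryer, fixed: white square chamber 190 x 190 mm, rim 92 mm high, and on its right (-y) a grey blower module 72 mm high, 110 mm wide, its front 60 mm farther back. Origin on the worktop under the chamber's centre; x to its rear (hinge side), y to its left, z up. Chamber inside: x -89 to +59 mm, y -89 to +89 mm; its floor is a flat steel plate, top 43 mm above the worktop, 49 mm below the rim.
- plate_centre (a point): Centre of the top face of the steel plate in the chamber, where the stack goes: the cassettes lie one on another on it. The ring line marked on the plate round this point is 70 mm in diameter. Axes as dryer.
- dryer_lid (a joint): Angle of the lid, rad: 0 shut, grows as its front edge swings up, stop at 1.75. Stiff friction hinge: it stays at any angle; moving it by the handle takes 3 to 7 N. The lid is 194 x 194 x 12 mm, its top 105 mm above the worktop when shut.
- lid_hinge (a point): Mid-point of the lid's hinge line, which runs along the dryer's y at its rear rim, 92 mm above the worktop.
- lid_handle (a point): Mid-point of the lid's handle: round steel bar 12 mm thick, 100 mm long along the dryer's y, on an arm at each end, 40 mm before the lid's front edge with open space between bar and lid (34 mm clear). Moves with the lid on a circle of 232 mm radius about lid_hinge; 99 mm above the worktop when shut. Can be pinched from above, one finger before and one behind it; the bar then turns in the grip.
- latch_knob (a joint): Turn of the cam latch knob, rad: 0 locked (wing points front to rear), 1.571 released (wing parallel to the lid's front edge). Counter-clockwise from above releases; stops at both ends; stays where left (0.1 N m friction). The cam frees the lid only above about 1.35; if the lid is lowered with the knob not released, the cam lands on its catch and the lid will not shut.
- knob_grip (a point): On the axis of the latch knob, mid-height of its wing: a black upright wing 42 mm long, 12 mm thick, 24 mm high, its top 10 mm above this point and the lid's surface 20 mm below it. x runs along the wing (to the rear when locked); z is the turning axis, up when the lid is shut. It stands on the middle of the lid, 30 mm behind its front edge.
- filter_drawer (a joint): How far the air-filter drawer in the front of the blower module stands open, m: 0 fully home. Pushing it home takes about 2 N, and 4 to 8 N over a sprung ball detent that is met 11 mm before home and passed at 4 mm; then it clicks in and stops.
- drawer_front (a point): On the filter drawer's pull lip: middle of its front, 54 mm above the worktop. The drawer front is a grey panel 92 mm wide, 11 to 63 mm above the worktop; the lip, 46 mm wide and 51 to 57 mm high, stands 7 mm out from it, its front at this point's x. The drawer slides home along the dryer's +x; the module behind it is 72 mm high.
- cassette1_centre (a point): A flat round lidded steel cassette for burs: a plain disc 54 mm across and 10 mm thick, about 90 g, perforated top; lies flat on the worktop at the start. This point is its centre, 5 mm above its underside; z is its own axis. Can be gripped across its diameter. Two to four of cassette1 to cassette4 are there; the others are absent (None).
- cassette2_centre (a point): A flat round lidded steel cassette for burs: a plain disc 54 mm across and 10 mm thick, about 90 g, perforated top; lies flat on the worktop at the start. This point is its centre, 5 mm above its underside; z is its own axis. Can be gripped across its diameter. Two to four of cassette1 to cassette4 are there; the others are absent (None).
- cassette3_centre (a point): A flat round lidded steel cassette for burs: a plain disc 54 mm across and 10 mm thick, about 90 g, perforated top; lies flat on the worktop at the start. This point is its centre, 5 mm above its underside; z is its own axis. Can be gripped across its diameter. Two to four of cassette1 to cassette4 are there; the others are absent (None).
- cassette4_centre (a point): A flat round lidded steel cassette for burs: a plain disc 54 mm across and 10 mm thick, about 90 g, perforated top; lies flat on the worktop at the start. This point is its centre, 5 mm above its underside; z is its own axis. Can be gripped across its diameter. Two to four of cassette1 to cassette4 are there; the others are absent (None).
- cup: Bystander: small white cup, 42 mm wide, 32 mm high; origin under its centre. Leave it alone. It stands before a tall fixed steriliser (480 mm high), whose front is at world x 0.59, from y -0.07 to 0.42: keep the arm clear of it.
- bur_block: Bystander: blue block with rotary bits, 36 x 92 x 51 mm; origin under its centre, long along its y. Leave it alone.
- brush: Bystander: white nail brush, 36 x 98 x 32 mm; origin under its centre, long along its y. Leave it alone.
- tweezers: Bystander: steel tweezers, 13 x 116 x 9 mm; origin under the centre, long along its y. Leave it alone.
There are look-alikes about, which are no part of the job. Leave any brown or green look-alike of the part that bears cassette1_centre alone.

How it is judged:
By the outcome, as a careful person would: the job done as asked, in the order asked, and still so for the second after the job is handed in, with the robot touching nothing.
Of cassette1, cassette2, cassette3, cassette4 only 2 to 4 are there at a start; the rules pass over those that are not, and their reading is None.
At some moment in a run one of cassette1, cassette2, cassette3, cassette4 may be knocked a few centimetres aside while the robot is not near it.
Once in a run the grip may slacken for a moment while it holds something.
It also fails if it takes over 210 s, if anything falls off the work surface, if the arm or the gripper's body presses on something with over 40 N, if the wrist force passes 120 N, or if a joint passes its speed limit or range.

## Working session

There is one attempt and no reset: what is moved stays moved. The work goes in short steps, Python scripts to look and compute and a shell command to move; the robot and the scene stay as the last step left them, time stands still between calls to the robot, and variables do not carry over. Pictures are saved under pics/ and viewed, about 12 in all and at most 16, crops included, and the job is handed in when it is done.

```bash
mkdir -p pics; cat > h.py <<'E'
import numpy as np, cv2
from plant import r, snapshot, get_calibration, job, boxes_of
from scipy.spatial.transform import Rotation as R
def snap(n,f): 
    im=snapshot(n); cv2.imwrite(f'pics/{f}.png',im[:,:,::-1]); return im
def ray(n,u,v,z):
    c=get_calibration(n);T=np.array(c['T']);d=T[:3,:3]@[(u-c['cx'])/c['fx'],(v-c['cy'])/c['fy'],1]
    o=T[:3,3];return o+d*(z-o[2])/d[2]
def proj(n,p):
    c=get_calibration(n);T=np.linalg.inv(np.array(c['T']));q=T[:3,:3]@np.array(p)+T[:3,3]
    return np.array([c['fx']*q[0]/q[2]+c['cx'],c['fy']*q[1]/q[2]+c['cy']])
E
python3 - <<'E'
from h import *
np.set_printoptions(precision=3,suppress=True)
s=r.get_state();print(s)
print(R.from_quat(s['eef_rot']).as_matrix())
for n in('scene','top'):
    snap(n,n+'0');c=get_calibration(n);print(c)
    for t in('dryer','latch_knob','filter_drawer','lid_handle','cassette1_centre','cup','bur_block','brush','tweezers'):
        print(n,t,[(np.round(b['bbox']),round(b['confidence'],2)) for b in boxes_of(t,n)])
E
```

```text
{'clock': 0.0, 'q': array([ 1.188,  0.69 , -0.194,  1.566,  0.157,  0.902, -0.215]), 'qd': array([-0.   , -0.001,  0.001,  0.   , -0.   , -0.002,  0.001]), 'joint_torque': array([  0.   , -52.756,  -1.267, -15.343,  -0.053,   0.006,   0.   ]), 'tool_pos': array([ 0.253, -0.571,  0.238]), 'eef_rot': array([-0.147,  0.692, -0.691,  0.146]), 'contact_force': array([-0.055, -0.251, -0.308]), 'moment': array([-0.017, -0.012, -0.009]), 'opening': 0.9997060872189529}
[[-0.914 -0.001  0.405]
 [-0.405  0.002 -0.914]
 [ 0.    -1.    -0.002]]
{'fx': 580.796590078693, 'fy': 580.796590078693, 'cx': 321.8229602493234, 'cy': 238.01002809945652, 'T': array([[ 0.538, -0.569,  0.623, -0.465],
       [-0.843, -0.37 ,  0.39 , -0.554],
       [ 0.008, -0.735, -0.678,  1.152],
       [ 0.   ,  0.   ,  0.   ,  1.   ]])}
scene dryer [(array([363., 230., 503., 348.]), 0.82)]
scene latch_knob [(array([395., 266., 411., 285.]), 0.69)]
scene filter_drawer [(array([436., 305., 481., 347.]), 0.97), (array([313., 269., 336., 293.]), 0.3)]
scene lid_handle []
scene cassette1_centre [(array([424., 346., 446., 373.])
[... 554 characters left out ...]
yer [(array([362., 182., 488., 289.]), 0.6), (array([404., 241., 416., 260.]), 0.4)]
top latch_knob [(array([400., 247., 416., 263.]), 0.59), (array([252., 241., 274., 264.]), 0.21)]
top filter_drawer [(array([442., 242., 491., 274.]), 0.61)]
top lid_handle [(array([366., 184., 450., 287.]), 0.64)]
top cassette1_centre [(array([449., 290., 469., 309.]), 0.89), (array([135., 262., 158., 286.]), 0.89), (array([176., 262., 202., 288.]), 0.78), (array([333., 295., 354., 318.]), 0.63), (array([365., 186., 450., 287.]), 0.25)]
top cup [(array([281., 212., 300., 230.]), 0.74)]
top bur_block [(array([219., 215., 258., 230.]), 0.63)]
top brush [(array([160., 209., 190., 248.]), 0.95)]
top tweezers []
```

View pics/top0.png

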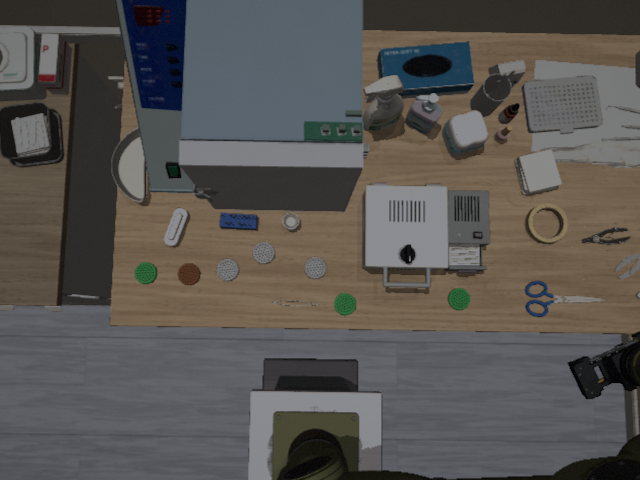

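View pics/scene0.png

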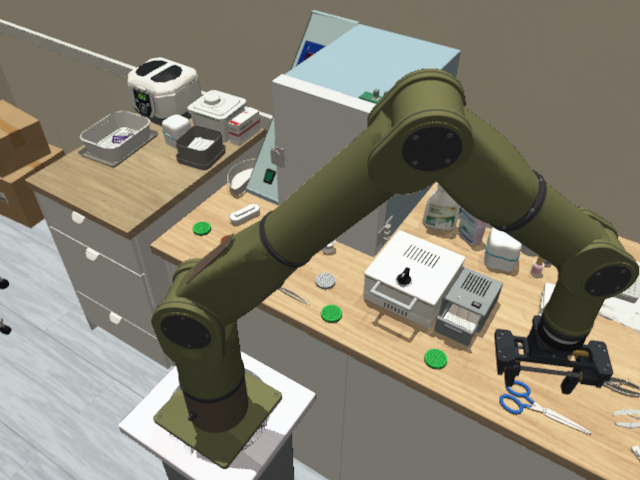

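Top view: the grey steel cassettes are at about (228,270), (263,253) and (315,268). Look-alikes to leave: green at (146,272), (345,304) and (459,299), and brown at (189,273). The knob is at (408,254), the handle bar at (407,285) and the drawer at (465,265). I'll check all of this in one close crop.

```bash
python3 - <<'E'
from h import *
np.set_printoptions(precision=4,suppress=True)
im=cv2.imread('pics/top0.png')
a=cv2.resize(im[175:315,355:495],None,fx=5,fy=4,interpolation=cv2.INTER_CUBIC)
a=cv2.resize(im[175:315,350:500],None,fx=4,fy=4,interpolation=cv2.INTER_CUBIC)
cv2.imwrite('pics/d.png',a)
b=cv2.resize(im[200:320,170:350],None,fx=4,fy=4,interpolation=cv2.INTER_CUBIC);cv2.imwrite('pics/c.png',b)
g=im.astype(int);
# grey-bright discs vs wood: low saturation
hsv=cv2.cvtColor(im,cv2.COLOR_BGR2HSV)
for u,v in((228,270),(263,253),(315,268)):
    m=np.zeros(im.shape[:2],np.uint8);m[v-17:v+18,u-17:u+18]=(hsv[v-17:v+18,u-17:u+18,1]<60)
    n,l,st,ce=cv2.connectedComponentsWithStats(m);i=1+np.argmax(st[1:,4])
    print(st[i],ce[i],ray('top',*ce[i],0.010))
for nm,p,z in(('knob',(408,254),.115),('handleL',(386,285),.105),('handleR',(429,285),.105),('lidFL',(366,267),.105),('lidFR',(447,267),.105),('lidRL',(367,186),.105),('lidRR',(447,186),.105),('lip',(466,271),.057)):print(nm,ray('top',*p,z))
E
```

```text
[216 259  23  22 399] [227.1178 269.3935] [0.4413 0.2247 0.01  ]
[253 242  22  22 394] [263.4239 252.4213] [0.485 0.136 0.01 ]
[304 257  23  22 396] [314.9066 267.3965] [0.45   0.0076 0.01  ]
knob [ 0.4761 -0.2046  0.115 ]
handleL [ 0.4043 -0.1551  0.105 ]
handleR [ 0.406  -0.2545  0.105 ]
lidFL [ 0.4452 -0.1087  0.105 ]
lidFR [ 0.4484 -0.2968  0.105 ]
lidRL [ 0.6368 -0.1105  0.105 ]
lidRR [ 0.6402 -0.2996  0.105 ]
lip [ 0.4437 -0.3541  0.057 ]
```

View pics/d.png

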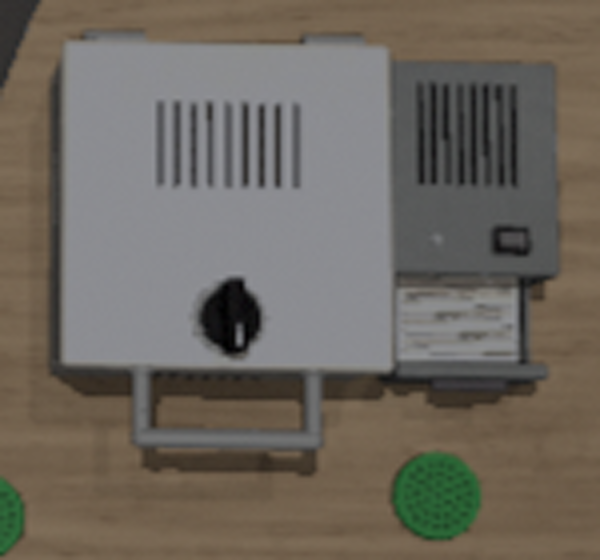

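View pics/c.png

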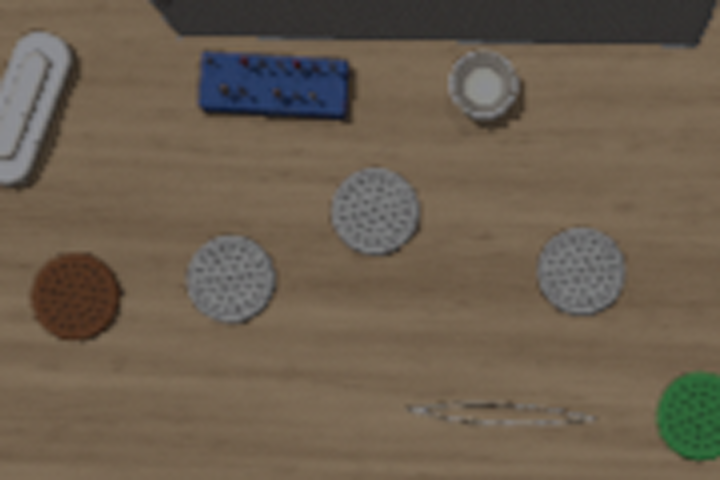

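```bash
cat >> h.py <<'E'
np.set_printoptions(precision=4,suppress=True)
def Rj(phi):
    c,s=np.cos(np.radians(phi)),np.sin(np.radians(phi)); return np.array([[s,0,c],[-c,0,s],[0,-1,0]])
def go(pos,phi=None,base=None,Rt=None):
    """row from pose base (pos,R) (default measured) to TCP target"""
    s=r.get_state(); p,Rm=(s['tool_pos'],R.from_quat(s['eef_rot']).as_matrix()) if base is None else base
    Rt=Rj(phi) if Rt is None else Rt
    row=np.r_[Rm.T@(np.array(pos)-p),R.from_matrix(Rm.T@Rt).as_rotvec()/np.pi]
    print(list(np.round(row,4).tolist())); return np.array(pos),Rt
E
python3 - <<'E'
from h import *
o=lambda a,b,z:ray('top',350+(a+.5)/4-.5,175+(b+.5)/4-.5,z)[:2]
FL,FR,RL,RR=[o(*p,.105) for p in((62,366),(393,371),(64,43),(387,46))]
print(FL,FR,RL,RR,(FL+FR+RL+RR)/4, np.linalg.norm(FL-FR),np.linalg.norm(FL-RL),np.linalg.norm(FR-RR))
print('yaws',[np.degrees(np.arctan2(d[1],d[0])) for d in(RL-FL,RR-FR,)],[np.degrees(np.arctan2(-d[0],d[1])) for d in (FL-FR,RL-RR)])
hl,hr=o(135,439,.099),o(322,439,.099);print('handle',hl,hr,(hl+hr)/2)
print('knobtop',o(237,282,.135),o(238,352,.135),'base',o(231,318,.11))
print('drawer',o(400,372,.063),o(547,368,.063),'lip',o(435,388,.057),o(505,386,.057),'module',o(396,278,.072),o(553,275,.072))
go((.476,-.204,.2),-89)
E
```

```text
[ 0.4472 -0.1067] [ 0.4476 -0.2988] [ 0.6383 -0.1072] [ 0.6399 -0.2981] [ 0.5432 -0.2027] 0.1921404838662185 0.19107840337870405 0.19233654465633865
yaws [np.float64(-0.16100702512004073), np.float64(0.2185128988765836)] [np.float64(0.1080007700305174), np.float64(0.4861869918702965)]
handle [ 0.406  -0.1498] [ 0.4078 -0.2584] [ 0.4069 -0.2041]
knobtop [ 0.4944 -0.2031] [ 0.4544 -0.2034] base [ 0.4763 -0.204 ]
drawer [ 0.4506 -0.3133] [ 0.4545 -0.4014] lip [ 0.4418 -0.3357] [ 0.4438 -0.3778] module [ 0.5061 -0.3095] [ 0.5095 -0.4035]
[-0.3526, 0.0387, -0.2458, -0.0, 0.1271, 0.0]
```

```bash
python3 -m handwheel '[[[-0.3526,0.0387,-0.2458,0,0.127,0],[-0.3526,0.0387,-0.2458,0,0.127,0],[-0.3526,0.0387,-0.2458,0,0.127,0],[-0.3526,0.0387,-0.2458,0,0.127,0],[-0.3526,0.0387,-0.2458,0,0.127,0],[-0.3526,0.0387,-0.2458,0,0.127,0],[-0.3526,0.0387,-0.2458,0,0.127,0],[-0.3526,0.0387,-0.2458,0,0.127,0],[-0.3526,0.0387,-0.2458,0,0.127,0],[-0.3526,0.0387,-0.2458,0,0.127,0],[-0.3526,0.0387,-0.2458,0,0.127,0],[-0.3526,0.0387,-0.2458,0,0.127,0]]]' 0 
python3 - <<'E'
from h import *
print(r.get_state()['q'])
go((.476,-.2035,.113),-89.7)
E
```

```text
clock: 2.0
tool_pos: [0.479, -0.1984, 0.1998]
eef_rot: [-0.009, 0.708, -0.706, 0.01]
contact_force: [0.6, -0.8, 0.3]
opening: 0.498
[ 0.3181  0.6057 -0.0196  1.9327  0.0138  0.6024 -1.2529]
[0.0033, 0.0868, 0.0053, 0.0009, 0.007, -0.0006]
```

```bash
python3 -m handwheel '[[[0.0033,0.04,0.0053,0,0.006,0],[0.0033,0.07,0.0053,0,0.006,0],[0.0033,0.0868,0.0053,0,0.006,0],[0.0033,0.0868,0.0053,0,0.006,0],[0.0033,0.0868,0.0053,0,0.006,0],[0.0033,0.0868,0.0053,0,0.006,0]]]' 0 25
python3 -m handwheel '[[[0,0,0,0,0,0],[0,0,0,0,0,0],[0,0,0,0,0,0],[0,0,0,0,0,0],[0,0,0,0,0,0],[0,0,0,0,0,0],[0,0,0,0,0,0]]]' -1 25
```

```text
clock: 2.5
tool_pos: [0.4732, -0.2105, 0.1143]
eef_rot: [-0.001, -0.707, 0.707, 0.0]
contact_force: [-0.1, -0.6, -0.5]
opening: 0.5
clock: 3.08
tool_pos: [0.4732, -0.2046, 0.1139]
eef_rot: [-0.001, 0.709, -0.705, 0.001]
contact_force: [-0.7, 9.8, 7.9]
opening: 0.137
```

```bash
python3 -m handwheel '[[[-0.002,0,-0.005,0,0,0],[-0.002,0,-0.005,0,-0.04,0],[-0.002,0,-0.005,0,-0.08,0],[-0.002,0,-0.005,0,-0.12,0],[-0.002,0,-0.005,0,-0.16,0],[-0.002,0,-0.005,0,-0.2,0],[-0.002,0,-0.005,0,-0.23,0],[-0.002,0,-0.005,0,-0.26,0]]]'
python3 -m handwheel '[[[0,0,0,0,-0.04,0],[0,0,0,0,-0.08,0],[0,0,0,0,-0.12,0],[0,0,0,0,-0.16,0],[0,0,0,0,-0.2,0],[0,0,0,0,-0.23,0],[0,0,0,0,-0.25,0],[0,0,0,0,-0.25,0],[0,0,0,0,-0.25,0]]]'
python3 -c "
from h import *
s=r.get_state();print(R.from_quat(s['eef_rot']).as_matrix(),s['moment'],s['q'])"
```

```text
clock: 3.75
tool_pos: [0.4744, -0.2069, 0.114]
eef_rot: [0.282, -0.648, 0.65, -0.281]
contact_force: [-1.7, -3.8, 2.8]
opening: 0.135
clock: 4.5
tool_pos: [0.4769, -0.2078, 0.114]
eef_rot: [-0.506, 0.491, -0.496, 0.507]
contact_force: [4.1, -6.1, -1.1]
opening: 0.134
[[ 0.0259  0.0046  0.9997]
 [-0.9997 -0.0039  0.0259]
 [ 0.0041 -1.      0.0045]] [-1.2336 -0.7808 -0.4592] [ 0.5661  0.7744 -0.4054  1.9856  0.6199  0.4995 -0.2637]
```

```bash
python3 -m handwheel '[[[0,0,0,0,0,0],[0,0,0,0,0,0],[0,0,0,0,0,0],[0,-0.04,0,0,0,0],[0,-0.06,0,0,0,0],[0,-0.06,0,0,0,0],[0,-0.06,0,0,0,0]]]' -0.27
python3 - <<'E'
from h import *
print(r.get_state()['clock'])
go((.4065,-.2035,.13),0.3)
snap('top','t1')
im=cv2.imread('pics/t1.png');cv2.imwrite('pics/t1c.png',cv2.resize(im[170:320,200:500],None,fx=2.6,fy=2.6))
E
```

```text
clock: 5.08
tool_pos: [0.475, -0.2042, 0.1739]
eef_rot: [-0.507, 0.492, -0.493, 0.508]
contact_force: [-0.1, -0.2, 0.6]
opening: 0.366
5.0833
[-0.0029, 0.0438, -0.0686, -0.0005, 0.0081, 0.0002]
```

View pics/t1c.png

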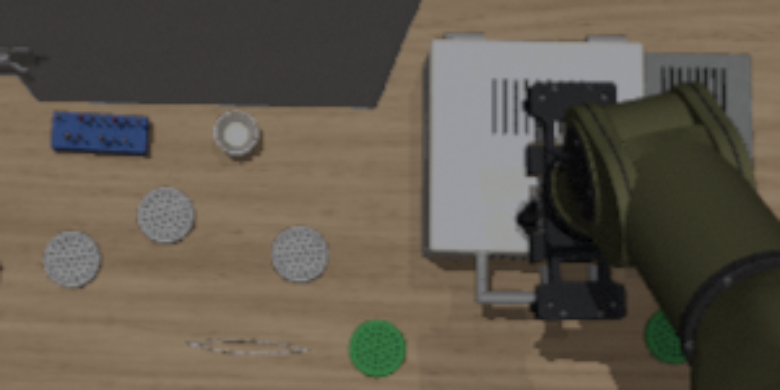

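Knob wing end shows at crop (525,220), parallel to the front edge, so it is released. Next, the handle.

```bash
python3 -m handwheel '[[[-0.003,0,-0.03,0,0.008,0],[-0.003,0,-0.0686,0,0.008,0],[-0.003,0.02,-0.0686,0,0.008,0],[-0.003,0.04,-0.0686,0,0.008,0],[-0.003,0.06,-0.0686,0,0.008,0],[-0.003,0.0865,-0.0686,0,0.008,0],[-0.003,0.0865,-0.0686,0,0.008,0],[-0.003,0.0865,-0.0686,0,0.008,0],[-0.003,0.0865,-0.0686,0,0.008,0]]]' -0.27
python3 -m handwheel '[[[0,0,0,0,0,0],[0,0,0,0,0,0],[0,0,0,0,0,0],[0,0,0,0,0,0],[0,0,0,0,0,0]]]' -1 25
python3 - <<'E'
from h import *
s=r.get_state();p=s['tool_pos'];Rm=R.from_quat(s['eef_rot']).as_matrix();print(Rm)
hx=p[0]+.2319
for th in np.arange(.15,1.75,.15).tolist()+[1.72]:
    b=np.array([hx-.232*np.cos(th+.03),p[1],.092+.232*np.sin(th+.03)]);b0=np.array([p[0],p[1],.099])
    print(round(th,2),Rm.T@(b-b0))
E
```

```text
clock: 5.88
tool_pos: [0.4059, -0.2031, 0.0869]
eef_rot: [0.502, -0.499, 0.498, -0.501]
contact_force: [-0.1, -0.7, 0.4]
opening: 0.372
clock: 6.3
tool_pos: [0.4074, -0.2038, 0.0875]
eef_rot: [-0.501, 0.498, -0.5, 0.502]
contact_force: [1.2, -0.5, 6.1]
opening: 0.121
[[ 0.005   0.0031  1.    ]
 [-1.     -0.0006  0.005 ]
 [ 0.0006 -1.      0.0031]]
0.15 [ 0.     -0.0345  0.0038]
0.3 [ 0.0001 -0.0681  0.0126]
0.45 [ 0.0002 -0.1001  0.0264]
0.6 [ 0.0003 -0.1295  0.0448]
0.75 [ 0.0004 -0.156   0.0675]
0.9 [ 0.0006 -0.1787  0.0938]
1.05 [ 0.0007 -0.1972  0.1232]
1.2 [ 0.0009 -0.2112  0.155 ]
1.35 [ 0.0011 -0.2202  0.1886]
1.5 [ 0.0012 -0.2241  0.2231]
1.65 [ 0.0014 -0.2228  0.2579]
1.72 [ 0.0015 -0.2204  0.2739]
```

```bash
python3 -m handwheel '[[[0,-0.017,0.001,0,0,0],[0,-0.0345,0.0038,0,0,0],[0,-0.051,0.0075,0,0,0],[0,-0.068,0.0126,0,0,0],[0,-0.084,0.019,0,0,0],[0,-0.1,0.0264,0,0,0],[0,-0.115,0.035,0,0,0],[0,-0.1295,0.0448,0,0,0],[0,-0.1295,0.0448,0,0,0]]]'
python3 -m handwheel '[[[0,-0.0135,0.011,0,0,0],[0,-0.0265,0.0227,0,0,0],[0,-0.0385,0.035,0,0,0],[0,-0.0492,0.049,0,0,0],[0,-0.059,0.063,0,0,0],[0,-0.0677,0.0784,0,0,0],[0,-0.075,0.094,0,0,0],[0,-0.0817,0.1102,0,0,0],[0,-0.0817,0.1102,0,0,0]]]'
```

```text
clock: 7.05
tool_pos: [0.4497, -0.2038, 0.2176]
eef_rot: [0.502, -0.499, 0.499, -0.5]
contact_force: [-4.6, -1.0, 2.9]
opening: 0.124
clock: 7.8
tool_pos: [0.5612, -0.2041, 0.3021]
eef_rot: [0.502, -0.498, 0.5, -0.5]
contact_force: [-9.5, -2.1, 27.6]
opening: 0.13
```

```bash
python3 -m handwheel '[[[0,-0.003,-0.001,0,0,0],[0,-0.008,0.016,0,0,0],[0,-0.012,0.033,0,0,0],[0,-0.0145,0.05,0,0,0],[0,-0.016,0.068,0,0,0],[0,-0.016,0.068,0,0,0]]]'
python3 -c "
from h import *
s=r.get_state();print(s['contact_force'],s['moment'],s['q'],s['tool_pos'])"
```

```text
clock: 8.3
tool_pos: [0.631, -0.2042, 0.3141]
eef_rot: [0.501, -0.498, 0.5, -0.501]
contact_force: [1.7, -3.4, 4.4]
opening: 0.128
[ 1.706  -3.4207  4.4141] [-0.777  -0.3248 -0.0634] [ 0.5274  0.7168 -0.5796  1.329   0.3986  1.208  -0.0748] [ 0.631  -0.2042  0.3141]
```

```bash
python3 -m handwheel '[[[0,0,0.017,0,0,0],[0,0.001,0.035,0,0,0],[0,0.003,0.048,0,0,0],[0,0.003,0.048,0,0,0],[0,0.003,0.048,0,0,0]]]'
python3 -m handwheel '[[[0,0,0,0,0,0],[0,0,0,0,0,0],[0,0,0,0,0,0],[0,-0.02,0,0,0,0],[0,-0.04,0,0,0,0],[0,-0.06,0,0,0,0],[0,-0.06,0,0,0,0]]]' -0.27
python3 - <<'E'
from h import *
go((.6,-.1,.38),-90)
im=snap('scene','s2');cv2.imwrite('pics/s2c.png',cv2.resize(im[180:400,200:520,::-1],None,fx=2.5,fy=2.5))
im=snap('top','t2')
E
```

```text
clock: 8.72
tool_pos: [0.6778, -0.2042, 0.3103]
eef_rot: [0.501, -0.498, 0.5, -0.5]
contact_force: [2.1, -4.2, 0.0]
opening: 0.124
clock: 9.3
tool_pos: [0.6785, -0.201, 0.3754]
eef_rot: [-0.5, 0.497, -0.5, 0.503]
contact_force: [-0.4, -0.3, 1.4]
opening: 0.366
[-0.1015, -0.0052, -0.0779, -0.0017, 0.5018, -0.0018]
```

View pics/s2c.png

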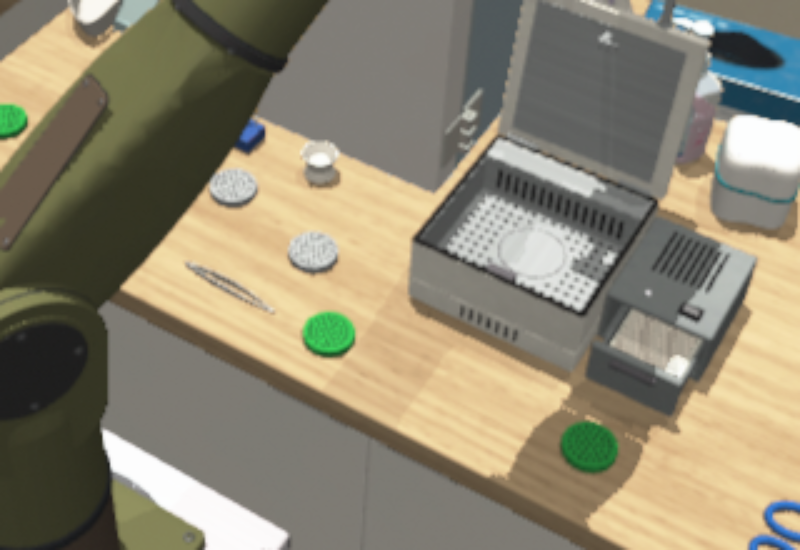

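```bash
python3 - <<'E'
from h import *
s=r.get_state();b=(s['tool_pos'],R.from_quat(s['eef_rot']).as_matrix())
go((.46,-.2,.375),Rt=b[1]); b=go((.45,-.1,.3),60)
pts=[ray('scene',200+u/2.5,180+v/2.5,.043)[:2] for u,v in((497,254),(568,252),(535,226),(531,281),(533,252))]
print(pts,np.linalg.norm(pts[0]-pts[1]),np.linalg.norm(pts[2]-pts[3]))
im=cv2.imread('pics/t2.png');cv2.imwrite('pics/t2c.png',cv2.resize(im[190:320,170:470],None,fx=2.6,fy=2.6))
E
```

```text
[-0.0027, -0.0039, -0.217, 0.0, 0.0, 0.0]
[-0.1027, 0.0711, -0.2265, -0.0003, -0.3314, 0.0001]
[array([ 0.5214, -0.174 ]), array([ 0.5644, -0.235 ]), array([ 0.5798, -0.1895]), array([ 0.5066, -0.2204]), array([ 0.5444, -0.2043])] 0.0746591674221762 0.07954878564980905
```

```bash
python3 -m handwheel '[[[0,0,-0.04,0,0,0],[0,0,-0.08,0,0,0],[0,0,-0.12,0,0,0],[0,0,-0.16,0,0,0],[0,0,-0.2,0,0,0],[0,0,-0.2,0,-0.04,0],[-0.04,0,-0.2,0,-0.08,0],[-0.08,0.04,-0.2,0,-0.12,0],[-0.1,0.08,-0.2,0,-0.16,0],[-0.1,0.1,-0.2,0,-0.2,0],[-0.1,0.1,-0.2,0,-0.24,0],[-0.1,0.1,-0.2,0,-0.28,0]]]' 0.7
python3 - <<'E'
from h import *
print(r.get_state()['q'])
go((.45,.0076,.1),90)
E
```

```text
clock: 10.4
tool_pos: [0.4736, -0.1019, 0.2679]
eef_rot: [0.667, -0.239, 0.234, -0.666]
contact_force: [0.7, -0.2, 0.1]
opening: 0.849
[ 0.6476  0.5743 -0.8429  1.9151  0.5398  0.9032  0.4236]
[-0.0862, 0.1682, 0.0708, 0.0004, -0.2167, -0.0023]
```

```bash
cat >> h.py <<'E'
def discs(im):
    """grey discs on the worktop (im BGR, top cam)"""
    hsv=cv2.cvtColor(im,cv2.COLOR_BGR2HSV);out=[]
    m=((hsv[...,1]<60)&(hsv[...,2]>60)).astype(np.uint8)
    m=cv2.morphologyEx(m,cv2.MORPH_OPEN,np.ones((3,3),np.uint8))
    n,l,st,ce=cv2.connectedComponentsWithStats(m)
    for i in range(1,n):
        x,y,w,h,a=st[i]
        if 15<w<30 and 15<h<30 and a>200 and 200<y<320 and 120<x<500: out.append((st[i].tolist(),ray('top',*ce[i],.010)[:2]))
    return out
E
python3 - <<'E'
from h import *
for d in discs(cv2.imread('pics/t2.png')):print(*d)
print()
for d in discs(snap('top','t3')[:,:,::-1].copy()):print(*d)
im=cv2.imread('pics/t3.png');cv2.imwrite('pics/t3c.png',cv2.resize(im[170:320,200:500],None,fx=2.6,fy=2.6))
E
```

```text
[282, 212, 18, 18, 253] [0.5661 0.0704]
[253, 242, 22, 22, 394] [0.485 0.136]
[304, 257, 23, 22, 401] [0.4499 0.0076]
[216, 259, 23, 22, 400] [0.4413 0.2247]

[282, 212, 18, 18, 254] [0.566  0.0704]
[253, 242, 22, 22, 394] [0.485 0.136]
[304, 257, 23, 22, 399] [0.4499 0.0076]
[216, 259, 23, 22, 399] [0.4413 0.2247]
```

View pics/t3c.png

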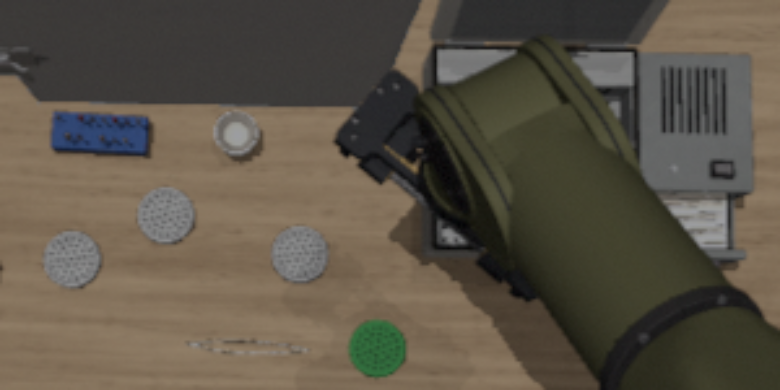

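```bash
python3 -m handwheel '[[[-0.086,0.168,0.07,0,-0.217,0],[-0.086,0.168,0.07,0,-0.217,0],[-0.086,0.168,0.07,0,-0.217,0],[-0.086,0.168,0.07,0,-0.217,0],[-0.086,0.168,0.07,0,-0.217,0],[-0.086,0.168,0.07,0,-0.217,0],[-0.086,0.168,0.07,0,-0.217,0],[-0.086,0.168,0.07,0,-0.217,0],[-0.086,0.168,0.07,0,-0.217,0]]]'
python3 - <<'E'
from h import *
snapshot('top');snapshot('top')
print(r.get_state()['q'],r.get_state()['tool_pos'])
go((.4499,.0076,.003),90)
E
```

```text
clock: 11.2
tool_pos: [0.455, 0.0049, 0.1033]
eef_rot: [0.707, -0.004, 0.005, -0.707]
contact_force: [-1.1, 0.2, 0.7]
opening: 0.85
[ 0.3177  0.8165 -0.7092  2.1656  1.0771  0.5701  0.3435] [0.4553 0.0047 0.1036]
[-0.0056, 0.1006, 0.0028, 0.0002, -0.004, 0.0005]
```

```bash
python3 -m handwheel '[[[-0.0056,0.03,0.0028,0,-0.004,0],[-0.0056,0.06,0.0028,0,-0.004,0],[-0.0056,0.08,0.0028,0,-0.004,0],[-0.0056,0.09,0.0028,0,-0.004,0],[-0.0056,0.1,0.0028,0,-0.004,0],[-0.0056,0.1,0.0028,0,-0.004,0],[-0.0056,0.1,0.0028,0,-0.004,0]]]'
python3 -m handwheel '[[[0,0,0,0,0,0],[0,0,0,0,0,0],[0,0,0,0,0,0],[0,0,0,0,0,0],[0,0,0,0,0,0]]]' -1 30
python3 -m handwheel '[[[0,-0.03,0,0,0,0],[0,-0.06,0,0,0,0],[0,-0.1,0,0,0,0],[0,-0.13,0,0,0,0],[0,-0.147,0,0,0,0],[0,-0.147,0,0,0,0],[0,-0.147,0,0,0,0]]]'
python3 - <<'E'
from h import *
go((.543,-.2045,.15),90)
E
```

```text
clock: 11.88
tool_pos: [0.4496, 0.0081, 0.0032]
eef_rot: [0.707, 0.001, -0.001, -0.707]
contact_force: [-0.2, 0.5, 0.1]
opening: 0.851
clock: 12.3
tool_pos: [0.4497, 0.0082, 0.0035]
eef_rot: [0.707, 0.002, -0.001, -0.707]
contact_force: [0.3, -1.8, 6.1]
opening: 0.602
clock: 12.88
tool_pos: [0.4496, 0.0083, 0.1504]
eef_rot: [0.707, 0.002, -0.0, -0.707]
contact_force: [-0.7, -1.3, -1.0]
opening: 0.6
[0.0927, 0.0006, -0.2131, 0.0, 0.001, 0.0006]
```

```bash
python3 - <<'E'
from h import *
im=cv2.imread('pics/s2.png');a=cv2.resize(im[225:315,355:475],None,fx=6,fy=6,interpolation=cv2.INTER_CUBIC)
def dr(P,col):
    q=np.array([(proj('scene',p)-[355,225]+.5)*6-.5 for p in P]).round().astype(int);cv2.polylines(a,[q],True,col,1)
t=np.linspace(0,6.28,60)
for dx,col in((0,(0,0,255)),(-.015,(255,0,0))):dr([(.543+dx+.035*np.cos(k),-.2038+.035*np.sin(k),.043) for k in t],col)
dr([(.543+x,-.2035+y,.043) for x,y in((-.089,-.089),(.059,-.089),(.059,.089),(-.089,.089))],(0,255,0))
dr([(.543+x,-.2035+y,.092) for x,y in((-.089,-.089),(.059,-.089),(.059,.089),(-.089,.089))],(0,255,255))
cv2.imwrite('pics/ov.png',a)
E
```

```text
(no output)
```

View pics/ov.png

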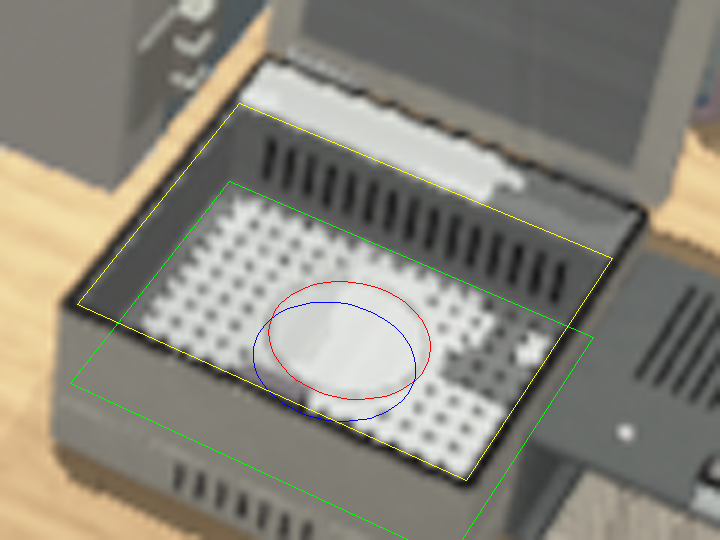

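```bash
python3 -m handwheel '[[[0,0,-0.04,0,0,0],[0.01,0,-0.08,0,0,0],[0.03,0,-0.12,0,0,0],[0.05,0,-0.155,0,0,0],[0.07,0,-0.185,0,0,0],[0.092,0,-0.205,0,0,0],[0.092,0,-0.212,0,0,0],[0.092,0,-0.212,0,0,0],[0.092,0,-0.212,0,0,0]]]'
python3 - <<'E'
from h import *
s=r.get_state();print(s['opening'],s['q'])
go((.542,-.2035,.0475),90)
E
```

```text
clock: 13.63
tool_pos: [0.5406, -0.2022, 0.1482]
eef_rot: [-0.707, -0.0, 0.003, 0.707]
contact_force: [-0.3, 0.6, -0.7]
opening: 0.597
0.5970952802427655 [ 0.7227  0.8654 -0.8067  1.7745  0.802   0.8696  1.1126]
[0.0018, 0.1007, -0.0014, -0.0004, 0.0014, -0.001]
```

```bash
python3 -m handwheel '[[[0.001,0.03,-0.001,0,0,0],[0.001,0.06,-0.001,0,0,0],[0.001,0.08,-0.001,0,0,0],[0.001,0.092,-0.001,0,0,0],[0.001,0.098,-0.001,0,0,0],[0.001,0.1015,-0.001,0,0,0],[0.001,0.1015,-0.001,0,0,0],[0.001,0.1015,-0.001,0,0,0]]]'
python3 -m handwheel '[[[0,0,0,0,0,0],[0,0,0,0,0,0],[0,0,0,0,0,0],[0,-0.03,0,0,0,0],[0,-0.07,0,0,0,0],[0,-0.11,0,0,0,0],[0,-0.13,0,0,0,0],[0,-0.13,0,0,0,0]]]' 0.45
python3 - <<'E'
from h import *
im=snap('top','t4')[:,:,::-1].copy()
for d in discs(im):print(*d)
go((.485,.136,.12),90)
E
```

```text
clock: 14.3
tool_pos: [0.5437, -0.2038, 0.0494]
eef_rot: [0.707, 0.002, -0.001, -0.707]
contact_force: [-0.4, 0.0, -0.9]
opening: 0.596
clock: 14.97
tool_pos: [0.5463, -0.204, 0.1838]
eef_rot: [0.708, 0.005, 0.002, -0.706]
contact_force: [0.3, 0.4, 0.2]
opening: 0.725
[282, 212, 18, 18, 254] [0.566  0.0704]
[253, 242, 22, 22, 394] [0.485 0.136]
[449, 243, 26, 29, 398] [ 0.4824 -0.3487]
[216, 259, 23, 22, 400] [0.4413 0.2247]
[-0.0589, 0.0603, 0.3406, 0.0005, 0.0011, 0.0017]
```

```bash
python3 -m handwheel '[[[-0.035,0,0.01,0,0,0],[-0.059,0,0.04,0,0,0],[-0.059,0,0.08,0,0,0],[-0.059,0,0.12,0,0,0],[-0.059,0,0.16,0,0,0],[-0.059,0,0.2,0,0,0],[-0.059,0,0.24,0,0,0],[-0.059,0.02,0.28,0,0,0],[-0.059,0.04,0.32,0,0,0],[-0.059,0.06,0.34,0,0,0],[-0.059,0.06,0.34,0,0,0],[-0.059,0.06,0.34,0,0,0]]]' 0.7
python3 - <<'E'
from h import *
snapshot('top');snapshot('top')
print(r.get_state()['q'],r.get_state()['tool_pos'])
go((.485,.136,.003),90)
E
```

```text
clock: 16.02
tool_pos: [0.481, 0.1366, 0.1165]
eef_rot: [0.708, 0.001, -0.004, -0.707]
contact_force: [-0.0, -1.2, 0.4]
opening: 0.849
[ 0.0482  0.8139 -0.6905  2.0247  0.8933  0.6381  0.3198] [0.4823 0.1339 0.1178]
[0.0029, 0.1148, 0.0023, 0.0007, 0.0009, -0.0005]
```

```bash
python3 -m handwheel '[[[0.003,0.03,0.0023,0,0.001,0],[0.003,0.06,0.0023,0,0.001,0],[0.003,0.085,0.0023,0,0.001,0],[0.003,0.1,0.0023,0,0.001,0],[0.003,0.11,0.0023,0,0.001,0],[0.003,0.1145,0.0023,0,0.001,0],[0.003,0.1145,0.0023,0,0.001,0],[0.003,0.1145,0.0023,0,0.001,0]]]'
python3 -m handwheel '[[[0,0,0,0,0,0],[0,0,0,0,0,0],[0,0,0,0,0,0],[0,0,0,0,0,0],[0,0,0,0,0,0]]]' -1 30
python3 -m handwheel '[[[0,-0.03,0,0,0,0],[0,-0.06,0,0,0,0],[0,-0.1,0,0,0,0],[0,-0.13,0,0,0,0],[0,-0.167,0,0,0,0],[0,-0.167,0,0,0,0],[0,-0.167,0,0,0,0]]]'
python3 - <<'E'
from h import *
go((.542,-.2035,.17),90)
E
```

```text
clock: 16.78
tool_pos: [0.4863, 0.1369, 0.0044]
eef_rot: [0.707, -0.0, 0.001, -0.707]
contact_force: [1.1, 0.9, -0.1]
opening: 0.846
clock: 17.2
tool_pos: [0.4862, 0.1375, 0.0045]
eef_rot: [0.707, 0.0, 0.0, -0.707]
contact_force: [-0.5, -2.1, 6.7]
opening: 0.597
clock: 17.78
tool_pos: [0.4867, 0.1384, 0.1724]
eef_rot: [-0.707, -0.001, -0.001, 0.708]
contact_force: [0.5, -0.0, -1.4]
opening: 0.599
[0.0552, 0.0021, -0.342, -0.0005, 0.0001, 0.0012]
```

```bash
python3 -m handwheel '[[[0,0,-0.04,0,0,0],[0,0,-0.08,0,0,0],[0,0,-0.12,0,0,0],[0,0,-0.16,0,0,0],[0,0,-0.2,0,0,0],[0.01,0,-0.24,0,0,0],[0.03,0,-0.28,0,0,0],[0.05,0,-0.32,0,0,0],[0.057,0,-0.342,0,0,0],[0.057,0,-0.342,0,0,0],[0.057,0,-0.342,0,0,0],[0.057,0,-0.342,0,0,0]]]'
python3 - <<'E'
from h import *
snapshot('top');snapshot('top')
s=r.get_state();print(s['opening'],s['tool_pos'])
go((.5445,-.2038,.0585),90)
E
```

```text
clock: 18.78
tool_pos: [0.5419, -0.2026, 0.1694]
eef_rot: [-0.707, 0.0, 0.002, 0.708]
contact_force: [0.0, 1.0, -0.4]
opening: 0.598
0.5994424092970809 [ 0.5423 -0.2018  0.1703]
[0.0024, 0.1118, -0.0021, -0.0004, 0.0013, -0.0005]
```

```bash
python3 -m handwheel '[[[0.002,0.03,-0.002,0,0,0],[0.002,0.06,-0.002,0,0,0],[0.002,0.085,-0.002,0,0,0],[0.002,0.1,-0.002,0,0,0],[0.002,0.108,-0.002,0,0,0],[0.002,0.112,-0.002,0,0,0],[0.002,0.112,-0.002,0,0,0],[0.002,0.112,-0.002,0,0,0],[0.002,0.112,-0.002,0,0,0]]]'
python3 -m handwheel '[[[0,0,0,0,0,0],[0,0,0,0,0,0],[0,0,0,0,0,0],[0,-0.03,0,0,0,0],[0,-0.07,0,0,0,0],[0,-0.1,0,0,0,0],[0,-0.12,0,0,0,0],[0,-0.12,0,0,0,0]]]' 0.45
python3 - <<'E'
from h import *
im=snap('top','t5')[:,:,::-1].copy()
for d in discs(im):print(*d)
go((.4413,.2247,.12),90)
E
```

```text
clock: 19.63
tool_pos: [0.546, -0.206, 0.0602]
eef_rot: [0.707, 0.001, 0.001, -0.707]
contact_force: [0.3, -0.2, -0.4]
opening: 0.596
clock: 20.3
tool_pos: [0.5479, -0.2059, 0.1837]
eef_rot: [0.708, 0.003, 0.003, -0.707]
contact_force: [-0.0, 0.2, -0.2]
opening: 0.726
[282, 212, 18, 18, 253] [0.5661 0.0704]
[449, 243, 27, 28, 427] [ 0.4832 -0.3498]
[216, 259, 23, 22, 399] [0.4413 0.2247]
[-0.1054, 0.0603, 0.431, 0.0004, 0.0001, 0.0015]
```

```bash
python3 -m handwheel '[[[-0.035,0,0.01,0,0,0],[-0.07,0,0.04,0,0,0],[-0.1,0,0.08,0,0,0],[-0.105,0,0.12,0,0,0],[-0.105,0,0.16,0,0,0],[-0.105,0,0.2,0,0,0],[-0.105,0,0.24,0,0,0],[-0.105,0,0.28,0,0,0],[-0.105,0,0.32,0,0,0],[-0.105,0.02,0.36,0,0,0],[-0.105,0.04,0.4,0,0,0],[-0.105,0.06,0.43,0,0,0]]]' 0.5
python3 - <<'E'
from h import *
[snapshot('top') for i in range(4)]
print(r.get_state()['q'],r.get_state()['tool_pos'])
go((.4413,.2247,.003),90)
E
```

```text
clock: 21.35
tool_pos: [0.4393, 0.2245, 0.1186]
eef_rot: [0.707, 0.0, -0.0, -0.707]
contact_force: [0.9, 0.2, -0.1]
opening: 0.751
[-0.1628  0.7998 -0.6669  2.0495  0.8859  0.6095  0.1208] [0.4383 0.2228 0.1184]
[0.0033, 0.1154, 0.0021, 0.0006, 0.0012, -0.0009]
```

```bash
python3 -m handwheel '[[[0.0025,0.03,0.002,0,0.001,0],[0.0025,0.06,0.002,0,0.001,0],[0.0025,0.085,0.002,0,0.001,0],[0.0025,0.1,0.002,0,0.001,0],[0.0025,0.11,0.002,0,0.001,0],[0.0025,0.1155,0.002,0,0.001,0],[0.0025,0.1155,0.002,0,0.001,0],[0.0025,0.1155,0.002,0,0.001,0]]]'
python3 -m handwheel '[[[0,0,0,0,0,0],[0,0,0,0,0,0],[0,0,0,0,0,0],[0,0,0,0,0,0],[0,0,0,0,0,0]]]' -1 30
python3 -m handwheel '[[[0,-0.03,0,0,0,0],[0,-0.06,0,0,0,0],[0,-0.1,0,0,0,0],[0,-0.13,0,0,0,0],[0,-0.177,0,0,0,0],[0,-0.177,0,0,0,0],[0,-0.177,0,0,0,0]]]'
python3 - <<'E'
from h import *
go((.543,-.204,.18),90)
E
```

```text
clock: 22.22
tool_pos: [0.4426, 0.2234, 0.0046]
eef_rot: [0.707, -0.001, 0.002, -0.707]
contact_force: [0.2, -0.4, 0.2]
opening: 0.75
clock: 22.63
tool_pos: [0.4427, 0.2244, 0.005]
eef_rot: [0.707, -0.001, 0.001, -0.707]
contact_force: [0.5, -1.9, 6.9]
opening: 0.596
clock: 23.22
tool_pos: [0.4435, 0.2254, 0.1836]
eef_rot: [-0.706, -0.001, -0.003, 0.708]
contact_force: [0.5, -0.5, -1.3]
opening: 0.595
[0.1009, 0.0028, -0.4291, -0.0009, -0.001, 0.0015]
```

```bash
python3 -m handwheel '[[[0,0,-0.04,0,0,0],[0,0,-0.08,0,0,0],[0,0,-0.12,0,0,0],[0,0,-0.16,0,0,0],[0,0,-0.2,0,0,0],[0.01,0,-0.24,0,0,0],[0.02,0,-0.28,0,0,0],[0.04,0,-0.315,0,0,0],[0.06,0,-0.35,0,0,0],[0.08,0,-0.385,0,0,0],[0.1,0,-0.42,0,0,0],[0.101,0,-0.429,0,0,0]]]'
python3 - <<'E'
from h import *
[snapshot('top') for i in range(4)]
s=r.get_state();print(s['opening'],s['tool_pos'])
go((.5445,-.2045,.068),90)
E
```

```text
clock: 24.22
tool_pos: [0.5436, -0.2125, 0.1783]
eef_rot: [0.708, -0.004, 0.004, -0.706]
contact_force: [0.9, -0.7, -0.6]
opening: 0.599
0.595254830237032 [ 0.5408 -0.203   0.1799]
[0.004, 0.1118, -0.0016, -0.0005, -0.0002, -0.0009]
```

```bash
python3 -m handwheel '[[[0.0025,0.03,-0.0005,0,0,0],[0.0025,0.06,-0.0005,0,0,0],[0.0025,0.085,-0.0005,0,0,0],[0.0025,0.1,-0.0005,0,0,0],[0.0025,0.108,-0.0005,0,0,0],[0.0025,0.113,-0.0005,0,0,0],[0.0025,0.113,-0.0005,0,0,0],[0.0025,0.113,-0.0005,0,0,0],[0.0025,0.113,-0.0005,0,0,0]]]'
python3 -m handwheel '[[[0,0,0,0,0,0],[0,0,0,0,0,0],[0,0,0,0,0,0],[0,-0.03,0,0,0,0],[0,-0.07,0,0,0,0],[0,-0.11,0,0,0,0],[-0.04,-0.14,0,0,0,0],[-0.08,-0.16,0.04,0,0,0],[-0.1,-0.18,0.08,0,0,0],[-0.1,-0.2,0.12,0,0,0],[-0.1,-0.2,0.15,0,0,0],[-0.1,-0.2,0.15,0,0,0]]]' 0.45
python3 - <<'E'
from h import *
im=snap('top','t6')[:,:,::-1].copy()
for d in discs(im):print(*d)
s=snap('scene','s6');a=cv2.resize(s[225:315,355:475,::-1],None,fx=4,fy=4,interpolation=cv2.INTER_CUBIC)
b=cv2.resize(im[180:300,360:460],None,fx=3,fy=3,interpolation=cv2.INTER_CUBIC)
cv2.imwrite('pics/p6.png',np.hstack([a,b]));print(r.get_state()['q'])
E
```

```text
clock: 25.17
tool_pos: [0.5455, -0.2051, 0.0694]
eef_rot: [0.707, -0.0, 0.002, -0.707]
contact_force: [-0.2, -0.3, -0.8]
opening: 0.599
clock: 26.17
tool_pos: [0.4448, -0.0499, 0.2708]
eef_rot: [-0.707, -0.003, -0.0, 0.708]
contact_force: [0.3, 0.5, -0.1]
opening: 0.722
[282, 212, 18, 18, 253] [0.5661 0.0704]
[ 0.6257  0.5464 -0.9481  2.014   0.5842  0.8727  0.929 ]
```

View pics/p6.png

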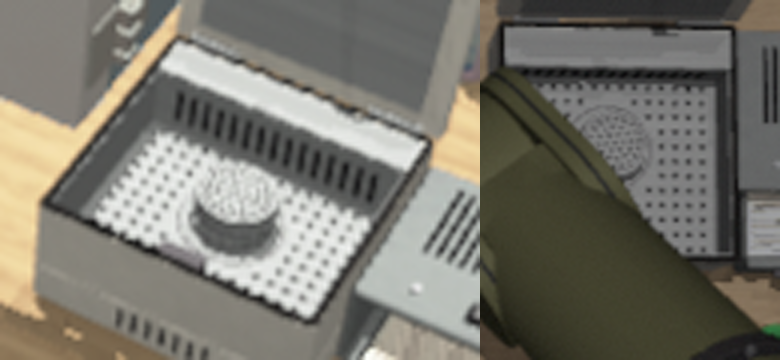

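```bash
python3 - <<'E'
from h import *
t=np.linspace(0,6.28,80)
def mk(f,n,x0,y0,w,h,k):
    im=cv2.imread(f);a=cv2.resize(im[y0:y0+h,x0:x0+w],None,fx=k,fy=k,interpolation=cv2.INTER_CUBIC);raw=a.copy()
    for cx,cy,z,rr,col in((.5447,-.2055,.073,.027,(0,0,255)),(.5425,-.2035,.043,.035,(255,0,0))):
        q=np.array([(proj(n,(cx+rr*np.cos(u),cy+rr*np.sin(u),z))-[x0,y0]+.5)*k-.5 for u in t]).round().astype(int);cv2.polylines(a,[q],True,col,1)
    return np.vstack([raw,a])
cv2.imwrite('pics/ov2.png',np.hstack([mk('pics/s6.png','scene',390,260,46,37,8),mk('pics/t6.png','top',383,208,46,37,8)]))
E
```

```text
(no output)
```

View pics/ov2.png

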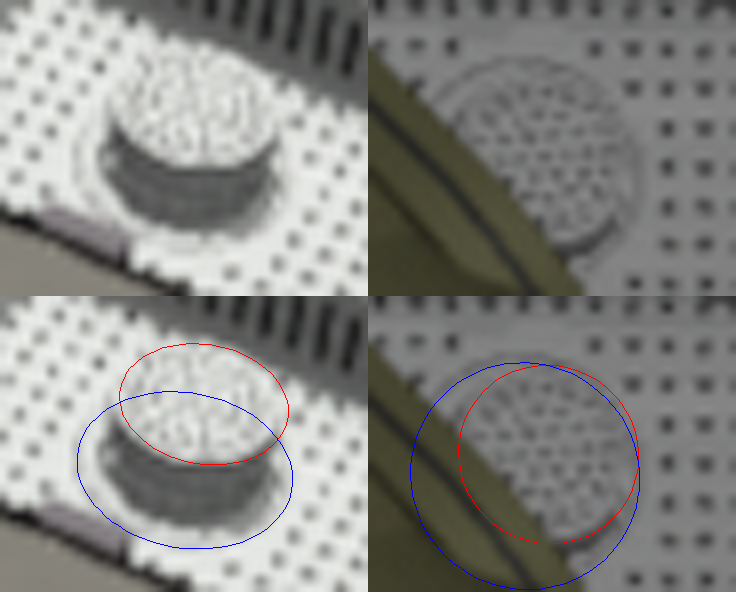

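The overlay shows the stack of three sitting inside the ring, off-centre by no more than 2 mm. Now I'll close the lid.

```bash
python3 -m handwheel '[[[0,-0.04,-0.02,0,0.03,0],[0,-0.08,-0.05,0,0.06,0],[0,-0.11,-0.09,0,0.1,0],[0,-0.12,-0.12,0,0.14,0],[0,-0.12,-0.152,0,0.18,0],[0,-0.12,-0.152,0,0.22,0],[0,-0.12,-0.152,0,0.26,0],[0,-0.12,-0.152,0,0.3,0],[0,-0.12,-0.152,0,0.34,0],[0,-0.12,-0.152,0,0.38,0],[0,-0.12,-0.152,0,0.42,0],[0,-0.12,-0.152,0,0.46,0]]]' -0.27
python3 - <<'E'
from h import *
[snapshot('top') for i in range(2)]
print(r.get_state()['q'],r.get_state()['tool_pos'])
go((.678,-.2037,.385),0.3)
E
```

```text
clock: 27.27
tool_pos: [0.4439, -0.2087, 0.3878]
eef_rot: [0.53, -0.469, 0.468, -0.529]
contact_force: [0.3, 0.0, 0.5]
opening: 0.363
[ 0.7735  0.3861 -0.6345  1.7132  0.2511  1.1256  0.1921] [ 0.444  -0.2084  0.3879]
[0.025, 0.0026, 0.2327, 0.0004, 0.0388, 0.0002]
```

```bash
python3 -m handwheel '[[[0.004,0,0.04,0,0.038,0],[0.008,0,0.08,0,0.038,0],[0.012,0,0.12,0,0.038,0],[0.016,0,0.16,0,0.038,0],[0.022,0,0.2,0,0.038,0],[0.025,0.0026,0.2327,0,0.038,0],[0.025,0.0026,0.2327,0,0.038,0],[0.025,0.0026,0.2327,0,0.038,0],[0.025,0.0026,0.2327,0,0.038,0],[0.025,0.0026,0.2327,0,0.038,0]]]'
python3 - <<'E'
from h import *
[snapshot('top') for i in range(2)]
print(r.get_state()['q'],r.get_state()['tool_pos'])
go((.678,-.2037,.311),0.3)
E
```

```text
clock: 28.2
tool_pos: [0.6774, -0.2028, 0.3863]
eef_rot: [0.503, -0.497, 0.498, -0.502]
contact_force: [-0.5, -1.0, -0.3]
opening: 0.362
[ 0.4433  0.7417 -0.5333  1.0274  0.3542  1.4534 -0.0005] [ 0.6775 -0.2027  0.3868]
[0.0009, 0.0758, 0.0005, -0.0001, 0.0015, 0.0004]
```

```bash
python3 -m handwheel '[[[0.0005,0.03,0,0,0,0],[0.0005,0.05,0,0,0,0],[0.0005,0.065,0,0,0,0],[0.0005,0.0755,0,0,0,0],[0.0005,0.0755,0,0,0,0],[0.0005,0.0755,0,0,0,0]]]'
python3 -m handwheel '[[[0,0,0,0,0,0],[0,0,0,0,0,0],[0,0,0,0,0,0],[0,0,0,0,0,0],[0,0,0,0,0,0]]]' -1 25
python3 - <<'E'
from h import *
s=r.get_state();p=s['tool_pos'];Rm=R.from_quat(s['eef_rot']).as_matrix();print(s['contact_force'])
hx=.6388;o=p[2]-.092;
f=lambda th:np.array([hx-.232*np.cos(th+.03),p[1],.092+.232*np.sin(th+.03)])
from scipy.optimize import brentq
t0=brentq(lambda t:f(t)[0]-p[0],1,2);print('theta',t0,'bar-tcp',f(t0)[2]-p[2])
for th in np.r_[1.6:0:-.1,0]: print(round(th,2),np.round((f(th)-f(t0))[[0,2]]*[1,-1],4))
E
```

```text
clock: 28.8
tool_pos: [0.6783, -0.2025, 0.3108]
eef_rot: [0.503, -0.497, 0.498, -0.503]
contact_force: [0.4, 0.1, 1.5]
opening: 0.369
clock: 29.22
tool_pos: [0.6788, -0.2021, 0.3113]
eef_rot: [-0.502, 0.497, -0.498, 0.503]
contact_force: [-1.8, -1.0, 4.3]
opening: 0.127
[-1.8025 -0.988   4.2904]
theta 1.7141926903595985 bar-tcp 0.009248664328320555
1.6 [-0.0263 -0.0031]
1.5 [-0.0495 -0.0033]
1.4 [-0.0726 -0.0012]
1.3 [-0.0954  0.0032]
1.2 [-0.1176  0.0099]
1.1 [-0.139   0.0187]
1.0 [-0.1595  0.0296]
0.9 [-0.1787  0.0425]
0.8 [-0.1966  0.0573]
0.7 [-0.2129  0.0738]
0.6 [-0.2275  0.0918]
0.5 [-0.2402  0.1112]
0.4 [-0.2509  0.1318]
0.3 [-0.2595  0.1533]
0.2 [-0.2659  0.1756]
0.1 [-0.2701  0.1984]
0.0 [-0.2719  0.2216]
```

```bash
python3 -m handwheel '[[[0,-0.002,-0.013,0,0,0],[0,-0.003,-0.026,0,0,0],[0,-0.0035,-0.038,0,0,0],[0,-0.0033,-0.0495,0,0,0],[0,-0.0025,-0.061,0,0,0],[0,-0.0012,-0.0726,0,0,0],[0,0.0008,-0.084,0,0,0],[0,0.0032,-0.0954,0,0,0],[0,0.0063,-0.1066,0,0,0],[0,0.0099,-0.1176,0,0,0],[0,0.0099,-0.1176,0,0,0]]]'
python3 -m handwheel '[[[0,0.0042,-0.0108,0,0,0],[0,0.0088,-0.0214,0,0,0],[0,0.014,-0.0318,0,0,0],[0,0.0197,-0.0419,0,0,0],[0,0.026,-0.0517,0,0,0],[0,0.0326,-0.0611,0,0,0],[0,0.0398,-0.0702,0,0,0],[0,0.0474,-0.079,0,0,0],[0,0.0555,-0.0873,0,0,0],[0,0.0639,-0.0953,0,0,0],[0,0.0639,-0.0953,0,0,0]]]'
```

```text
clock: 30.13
tool_pos: [0.5604, -0.2019, 0.301]
eef_rot: [-0.502, 0.497, -0.497, 0.503]
contact_force: [-2.9, 4.4, 2.6]
opening: 0.131
clock: 31.05
tool_pos: [0.466, -0.202, 0.2353]
eef_rot: [-0.502, 0.498, -0.496, 0.504]
contact_force: [2.2, 5.5, -6.9]
opening: 0.122
```

```bash
python3 -m handwheel '[[[0,0.009,-0.0075,0,0,0],[0,0.018,-0.0146,0,0,0],[0,0.0275,-0.0212,0,0,0],[0,0.0374,-0.0273,0,0,0],[0,0.0475,-0.0328,0,0,0],[0,0.058,-0.038,0,0,0],[0,0.0685,-0.0425,0,0,0],[0,0.0795,-0.0466,0,0,0],[0,0.0905,-0.05,0,0,0],[0,0.1018,-0.053,0,0,0],[0,0.113,-0.0553,0,0,0],[0,0.1246,-0.0572,0,0,0]]]'
python3 -m handwheel '[[[0,0.008,-0.0008,0,0,0],[0,0.016,-0.0014,0,0,0],[0,0.021,-0.0017,0,0,0],[0,0.0245,-0.0018,0,0,0],[0,0.0245,-0.0018,0,0,0],[0,0.0245,-0.0018,0,0,0]]]'
```

```text
clock: 32.05
tool_pos: [0.4097, -0.2022, 0.1112]
eef_rot: [-0.502, 0.497, -0.496, 0.505]
contact_force: [0.1, 7.4, 2.0]
opening: 0.122
clock: 32.55
tool_pos: [0.4074, -0.2023, 0.0865]
eef_rot: [-0.503, 0.497, -0.496, 0.504]
contact_force: [-0.0, 7.4, -3.9]
opening: 0.126
```

```bash
python3 -m handwheel '[[[0,0.002,0,0,0,0],[0,0.002,0,0,0,0],[0,0.002,0,0,0,0]]]'
python3 -m handwheel '[[[0,0.002,0,0,0,0],[0,0.002,0,0,0,0],[0,0.002,0,0,0,0]]]'
```

```text
clock: 32.8
tool_pos: [0.4074, -0.2023, 0.0847]
eef_rot: [-0.503, 0.497, -0.496, 0.504]
contact_force: [0.1, 6.9, -3.0]
opening: 0.129
clock: 33.05
tool_pos: [0.4074, -0.2024, 0.084]
eef_rot: [-0.503, 0.497, -0.496, 0.504]
contact_force: [-2.4, 8.0, 15.4]
opening: 0.126
```

```bash
python3 -m handwheel '[[[0,0,0,0,0,0],[0,0,0,0,0,0],[0,0,0,0,0,0],[0,-0.04,0,0,0,0],[0,-0.08,0,0,0,0],[0,-0.09,0.02,0,0,0],[0,-0.09,0.04,0,0,0],[0,-0.09,0.068,0,0,0],[0,-0.09,0.068,0,0,0]]]' -0.27
python3 - <<'E'
from h import *
[snapshot('top') for i in range(2)]
s=snap('scene','s7');cv2.imwrite('pics/s7c.png',cv2.resize(s[220:350,350:510,::-1],None,fx=4.5,fy=4.5,interpolation=cv2.INTER_CUBIC))
print(r.get_state()['q'],r.get_state()['tool_pos']);go((.476,-.2037,.113),0.3)
E
```

```text
clock: 33.8
tool_pos: [0.4811, -0.2044, 0.1741]
eef_rot: [-0.5, 0.495, -0.499, 0.505]
contact_force: [0.6, -0.4, -0.1]
opening: 0.365
[ 0.6154  0.6828 -0.4857  1.9472  0.5183  0.6386 -0.1933] [ 0.4738 -0.2047  0.1728]
[-0.001, 0.0597, 0.0023, 0.0006, 0.0015, 0.0001]
```

View pics/s7c.png

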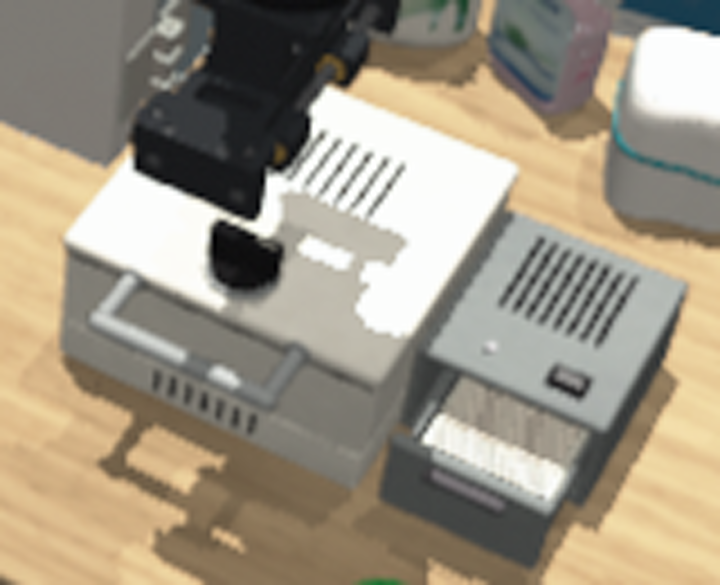

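Lid looks shut flush and the knob wing is still parallel to the front edge. Locking next.

```bash
python3 -m handwheel '[[[-0.001,0.03,0.001,0,0,0],[-0.001,0.05,0.001,0,0,0],[-0.001,0.0597,0.001,0,0,0],[-0.001,0.0597,0.001,0,0,0],[-0.001,0.0597,0.001,0,0,0]]]'
python3 -m handwheel '[[[0,0,0,0,0,0],[0,0,0,0,0,0],[0,0,0,0,0,0],[0,0,0,0,0,0],[0,0,0,0,0,0]]]' -1 25
python3 -m handwheel '[[[0,0,0,0,0.04,0],[0,0,0,0,0.08,0],[0,0,0,0,0.12,0],[0,0,0,0,0.16,0],[0,0,0,0,0.2,0],[0,0,0,0,0.23,0],[0,0,0,0,0.26,0],[0,0,0,0,0.26,0]]]'
python3 -m handwheel '[[[0,0,0,0,0.04,0],[0,0,0,0,0.08,0],[0,0,0,0,0.12,0],[0,0,0,0,0.16,0],[0,0,0,0,0.2,0],[0,0,0,0,0.23,0],[0,0,0,0,0.25,0],[0,0,0,0,0.25,0],[0,0,0,0,0.25,0]]]'
python3 -c "
from h import *
s=r.get_state();print(R.from_quat(s['eef_rot']).as_matrix(),s['moment'],s['q'])"
```

```text
clock: 34.37
tool_pos: [0.4749, -0.2034, 0.1135]
eef_rot: [0.503, -0.498, 0.497, -0.502]
contact_force: [-0.1, 0.3, 0.5]
opening: 0.363
clock: 34.78
tool_pos: [0.4769, -0.2035, 0.1145]
eef_rot: [-0.502, 0.497, -0.498, 0.503]
contact_force: [1.4, 1.0, 5.1]
opening: 0.131
clock: 35.45
tool_pos: [0.4774, -0.2037, 0.1145]
eef_rot: [0.262, -0.655, 0.657, -0.264]
contact_force: [2.7, -0.8, 5.8]
opening: 0.135
clock: 36.2
tool_pos: [0.4776, -0.2043, 0.1145]
eef_rot: [-0.007, -0.706, 0.708, 0.005]
contact_force: [2.1, -2.4, 5.4]
opening: 0.135
[[-0.9998  0.0041 -0.0169]
 [ 0.0169 -0.0021 -0.9999]
 [-0.0041 -1.      0.002 ]] [-0.4784 -0.4687  0.2602] [ 0.3175  0.7499 -0.0041  1.999   0.0094  0.3882 -1.282 ]
```

```bash
python3 -m handwheel '[[[0,0,0,0,0,0],[0,0,0,0,0,0],[0,0,0,0,0,0],[0,-0.04,0,0,0,0],[0,-0.06,0.03,0,0,0],[0.03,-0.06,0.06,0,0,0],[0.06,-0.06,0.1,0,0,0],[0.08,-0.06,0.14,0,0,0],[0.08,-0.06,0.15,0,0,0],[0.08,-0.06,0.15,0,0,0]]]' -0.27
python3 -m handwheel '[[[0,0,0,0,0,0],[0,0,0,0,0,0],[0,0,0,0,0,0],[0,0,0,0,0,0],[0,0,0,0,0,0]]]' -1 25
python3 - <<'E'
from h import *
s=snap('top','t8');cv2.imwrite('pics/t8c.png',cv2.resize(s[175:315,350:500,::-1],None,fx=4,fy=4,interpolation=cv2.INTER_CUBIC))
print(r.get_state()['tool_pos']);go((.405,-.354,.042),-89.7)
E
```

```text
clock: 37.03
tool_pos: [0.3882, -0.3572, 0.1734]
eef_rot: [-0.01, -0.706, 0.708, 0.012]
contact_force: [-0.4, -0.1, 0.7]
opening: 0.363
clock: 37.45
tool_pos: [0.3933, -0.3502, 0.1736]
eef_rot: [0.007, 0.707, -0.707, -0.006]
contact_force: [0.9, 0.3, -0.3]
opening: 0.017
[ 0.3932 -0.3505  0.1736]
[-0.0119, 0.1316, 0.0033, 0.0001, -0.0077, -0.0]
```

View pics/t8c.png

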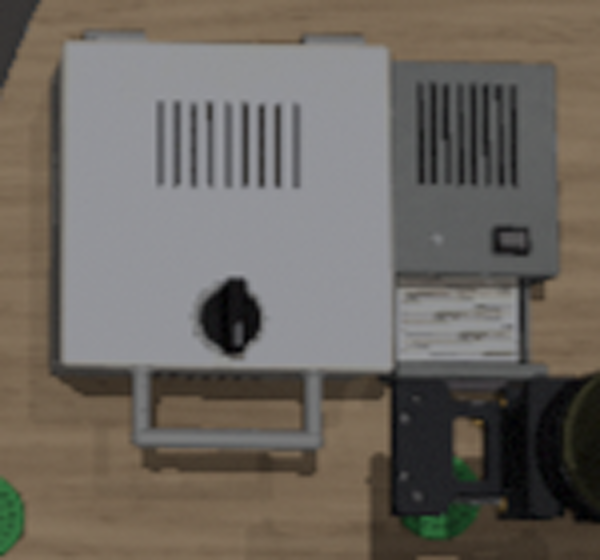

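Lid and knob look exactly as at the start: shut, with the wing front to rear. Now I'll push the drawer home.

```bash
python3 -m handwheel '[[[-0.01,0.03,0.002,0,-0.007,0],[-0.01,0.07,0.002,0,-0.007,0],[-0.01,0.11,0.002,0,-0.007,0],[-0.01,0.1316,0.002,0,-0.007,0],[-0.01,0.1316,0.002,0,-0.007,0],[-0.01,0.1316,0.002,0,-0.007,0]]]'
python3 -m handwheel '[[[-0.012,0,0,0,0,0],[-0.024,0,0,0,0,0],[-0.034,0,0,0,0,0],[-0.044,0,0,0,0,0],[-0.052,0,0,0,0,0],[-0.06,0,0,0,0,0],[-0.06,0,0,0,0,0]]]'
```

```text
clock: 38.0
tool_pos: [0.4023, -0.353, 0.0414]
eef_rot: [-0.001, 0.708, -0.707, 0.0]
contact_force: [0.7, 0.6, 0.9]
opening: 0.005
clock: 38.58
tool_pos: [0.4653, -0.3536, 0.0426]
eef_rot: [-0.0, -0.707, 0.707, -0.002]
contact_force: [0.9, 0.9, 0.4]
opening: 0.006
```

```bash
python3 -m handwheel '[[[-0.004,0,0,0,0,0],[-0.008,0,0,0,0,0],[-0.012,0,0,0,0,0],[-0.012,0,0,0,0,0]]]'
python3 -m handwheel '[[[-0.004,0,0,0,0,0],[-0.008,0,0,0,0,0],[-0.008,0,0,0,0,0]]]'
```

```text
clock: 38.92
tool_pos: [0.4713, -0.3536, 0.0418]
eef_rot: [-0.002, 0.708, -0.707, -0.002]
contact_force: [-6.3, 0.5, 5.6]
opening: 0.003
clock: 39.17
tool_pos: [0.4724, -0.3536, 0.0416]
eef_rot: [-0.006, 0.708, -0.706, -0.008]
contact_force: [-16.7, 1.3, 13.6]
opening: 0.006
```

The force jumped, with an upward part, while x stalled. The gripper body spans ±94 mm in y and is probably rubbing the lid edge. I'll back off and turn the jaws along x.

```bash
python3 -m handwheel '[[[0.03,0,0,0,0,0],[0.06,0,0,0,0,0],[0.09,0,0,0,0,0],[0.1,-0.03,0,0,0,0],[0.1,-0.06,0,0,-0.04,0],[0.1,-0.06,0,0,-0.08,0],[0.1,-0.06,0,0,-0.12,0],[0.1,-0.06,0,0,-0.16,0],[0.1,-0.06,0,0,-0.2,0],[0.1,-0.06,0,0,-0.24,0]]]'
python3 -m handwheel '[[[0,0,0,0,-0.04,0],[0,0,0,0,-0.08,0],[0,0,0,0,-0.12,0],[0,0,0,0,-0.16,0],[0,0,0,0,-0.2,0],[0,0,0,0,-0.24,0],[0,0,0,0,-0.26,0],[0,0,0,0,-0.26,0],[0,0,0,0,-0.26,0]]]'
python3 - <<'E'
from h import *
[snapshot('top') for i in range(2)]
s=snap('scene','s9');cv2.imwrite('pics/s9c.png',cv2.resize(s[220:350,350:510,::-1],None,fx=4.5,fy=4.5,interpolation=cv2.INTER_CUBIC))
print(r.get_state()['tool_pos']);go((.39,-.356,.046),0.3)
E
```

```text
clock: 40.0
tool_pos: [0.3829, -0.3539, 0.1022]
eef_rot: [0.261, -0.657, 0.657, -0.261]
contact_force: [-0.9, -0.5, 0.4]
opening: 0.005
clock: 40.75
tool_pos: [0.3827, -0.3539, 0.102]
eef_rot: [0.498, -0.501, 0.501, -0.499]
contact_force: [0.2, 0.5, 0.9]
opening: 0.006
[ 0.3826 -0.3538  0.102 ]
[0.0021, 0.056, 0.0074, -0.0, -0.0031, 0.0001]
```

View pics/s9c.png

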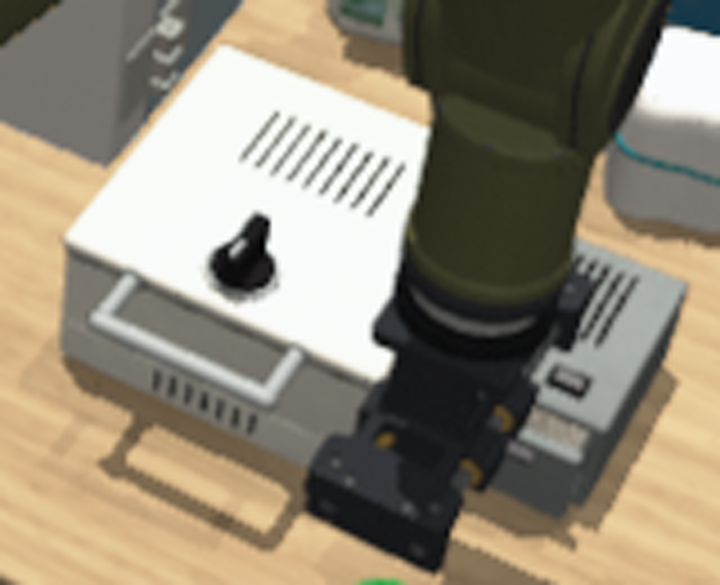

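```bash
python3 -m handwheel '[[[0.002,0.03,0.007,0,-0.003,0],[0.002,0.055,0.007,0,-0.003,0],[0.002,0.055,0.025,0,-0.003,0],[0.002,0.055,0.045,0,-0.003,0],[0.002,0.055,0.065,0,-0.003,0],[0.002,0.055,0.075,0,-0.003,0],[0.002,0.055,0.075,0,-0.003,0]]]'
python3 -m handwheel '[[[0,0,0.003,0,0,0],[0,0,0.006,0,0,0],[0,0,0.01,0,0,0],[0,0,0.01,0,0,0]]]'
python3 -m handwheel '[[[0,0,0.003,0,0,0],[0,0,0.006,0,0,0],[0,0,0.006,0,0,0]]]'
```

```text
clock: 41.48
tool_pos: [0.4607, -0.3553, 0.0473]
eef_rot: [-0.501, 0.497, -0.499, 0.503]
contact_force: [-0.4, 0.4, 0.5]
opening: 0.006
clock: 41.82
tool_pos: [0.4669, -0.3564, 0.047]
eef_rot: [0.502, -0.499, 0.498, -0.501]
contact_force: [-1.0, 0.2, -0.2]
opening: 0.007
clock: 42.07
tool_pos: [0.468, -0.3564, 0.0468]
eef_rot: [0.504, -0.502, 0.496, -0.498]
contact_force: [-9.5, 1.3, 8.8]
opening: 0.006
```

```bash
python3 -m handwheel '[[[0,0,0.003,0,0,0],[0,0,0.003,0,0,0],[0,0,0.003,0,0,0]]]'
python3 -m handwheel '[[[0,0,0.003,0,0,0],[0,0,0.003,0,0,0],[0,0,0.003,0,0,0]]]'
python3 - <<'E'
from h import *
s=snap('scene','s10');t=snap('top','t10')
a=cv2.resize(s[270:360,410:490,::-1],None,fx=5,fy=5,interpolation=cv2.INTER_CUBIC);b=cv2.resize(t[220:310,420:500,::-1],None,fx=5,fy=5,interpolation=cv2.INTER_CUBIC)
cv2.imwrite('pics/p10.png',np.hstack([a,b]));q=r.get_state();print(q['contact_force'],q['moment'])
E
```

```text
clock: 42.32
tool_pos: [0.4682, -0.3564, 0.0468]
eef_rot: [0.505, -0.503, 0.495, -0.497]
contact_force: [-14.1, 1.4, 12.8]
opening: 0.005
clock: 42.57
tool_pos: [0.4685, -0.3564, 0.0468]
eef_rot: [0.506, -0.504, 0.494, -0.495]
contact_force: [-19.0, 2.0, 17.9]
opening: 0.01
[-18.7701   2.1014  18.4326] [ 0.4315  3.6003 -0.006 ]
```

View pics/p10.png

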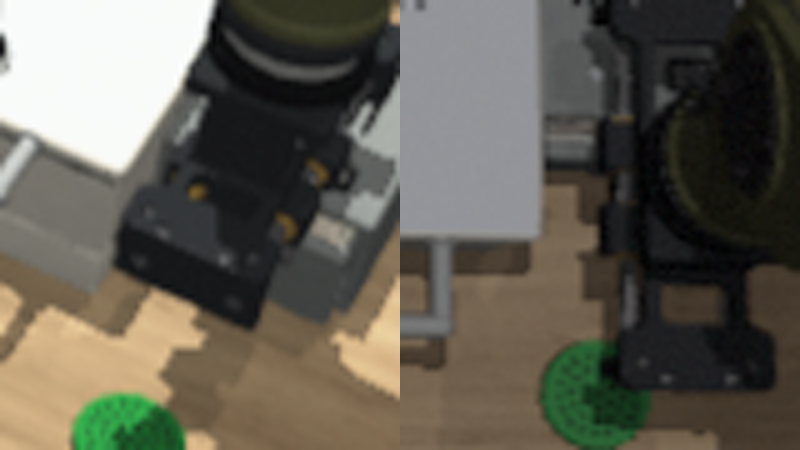

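```bash
python3 -m handwheel '[[[0,-0.002,0,0,0,0],[0,-0.004,0,0,0,0],[0,-0.004,0,0,0,0]]]'
python3 -m handwheel '[[[0,-0.002,0,0,0,0],[0,-0.004,0,0,0,0],[0,-0.004,0,0,0,0]]]'
```

```text
clock: 42.92
tool_pos: [0.4684, -0.3563, 0.0483]
eef_rot: [0.506, -0.505, 0.493, -0.496]
contact_force: [-13.9, 1.0, -1.6]
opening: 0.003
clock: 43.17
tool_pos: [0.4688, -0.3562, 0.052]
eef_rot: [0.505, -0.505, 0.493, -0.496]
contact_force: [-11.9, -0.6, -5.4]
opening: 0.002
```

```bash
python3 -m handwheel '[[[0,0.003,0,0,0,0],[0,0.003,0.003,0,0,0],[0,0.003,0.006,0,0,0],[0,0.003,0.006,0,0,0]]]'
python3 -m handwheel '[[[0,-0.001,0.003,0,0,0],[0,-0.002,0.006,0,0,0],[0,-0.002,0.006,0,0,0]]]'
python3 -c "
from h import *
s=r.get_state();print(s['joint_torque'],s['q'],s['moment'])"
```

```text
clock: 43.5
tool_pos: [0.4725, -0.3564, 0.0505]
eef_rot: [0.507, -0.506, 0.493, -0.495]
contact_force: [-11.4, 0.1, 3.4]
opening: 0.005
clock: 43.75
tool_pos: [0.4787, -0.3564, 0.0512]
eef_rot: [0.507, -0.506, 0.493, -0.495]
contact_force: [-16.1, 0.5, 2.9]
opening: 0.002
[ -6.007  -58.0205 -11.0461 -17.0266   0.1446  -5.2928   0.0188] [ 0.7946  0.9535 -0.4283  1.7464  0.6519  0.6141 -0.0268] [ 0.1366  3.4762 -0.0032]
```

```bash
python3 -m handwheel '[[[0,0.001,0.003,0,0,0],[0,0.001,0.005,0,0,0],[0,0.001,0.005,0,0,0]]]'
python3 -m handwheel '[[[0,0,0.003,0,0,0],[0,0,0.005,0,0,0],[0,0,0.005,0,0,0]]]'
```

```text
clock: 44.0
tool_pos: [0.4789, -0.3565, 0.0509]
eef_rot: [0.509, -0.508, 0.49, -0.492]
contact_force: [-25.8, 2.2, 16.9]
opening: 0.007
clock: 44.25
tool_pos: [0.4791, -0.3566, 0.0508]
eef_rot: [-0.511, 0.511, -0.488, 0.489]
contact_force: [-36.1, 4.7, 24.0]
opening: 0.003
```

```bash
python3 -m handwheel '[[[0,0,-0.01,0,0,0],[0,0,-0.03,0,0,0],[0,0,-0.06,0,0,0],[0,0,-0.1,0,0,0],[0,-0.03,-0.12,0,0,0],[0.02,-0.07,-0.12,0,0,0],[0.06,-0.11,-0.12,0,0,0],[0.1,-0.15,-0.12,0,0,0],[0.14,-0.18,-0.12,0,0,0],[0.18,-0.2,-0.12,0,0,0],[0.2,-0.2,-0.12,0,0,0],[0.2,-0.2,-0.12,0,0,0]]]'
python3 - <<'E'
from h import *
[snapshot('top') for i in range(4)]
s=snap('scene','s11');t=snap('top','t11')
a=cv2.resize(s[215:355,355:515,::-1],None,fx=2.5,fy=2.5,interpolation=cv2.INTER_CUBIC);b=cv2.resize(t[175:315,350:500,::-1],None,fx=2.5,fy=2.5,interpolation=cv2.INTER_CUBIC)
c=cv2.resize(t[195:320,120:430,::-1],None,fx=2,fy=2)
W=np.zeros((600,775,3),np.uint8);W[:350,:400]=a;W[:350,400:775]=b;W[350:600,:620]=c
cv2.imwrite('pics/p11.png',W);q=r.get_state();print(q['contact_force'],q['tool_pos'])
E
```

```text
clock: 45.25
tool_pos: [0.3815, -0.5626, 0.256]
eef_rot: [0.501, -0.498, 0.502, -0.499]
contact_force: [-0.7, -0.8, -0.1]
opening: 0.009
[ 0.5435 -0.1032 -0.2455] [ 0.3832 -0.5543  0.2523]
```

View pics/p11.png

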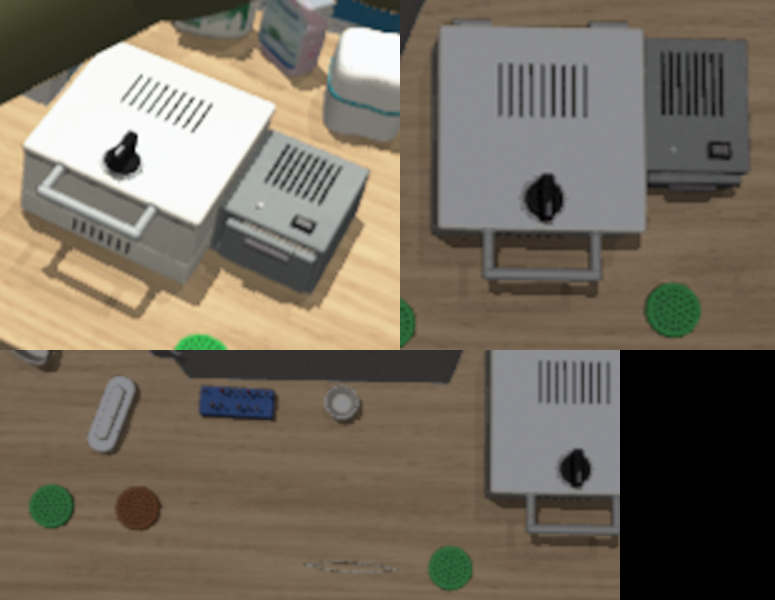

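```bash
python3 - <<'E'
from h import *
s=cv2.imread('pics/s11.png');t=cv2.imread('pics/t11.png')
def mk(im,n,x0,y0,w,h,k):
    a=cv2.resize(im[y0:y0+h,x0:x0+w],None,fx=k,fy=k,interpolation=cv2.INTER_CUBIC);raw=a.copy()
    # red: module top front edge x=.508 z=.072 ; blue: x=.5035,z=.063 panel top front; green: lip front .4965 z .054
    for x,z,y1,y2,c in((.508,.072,-.3,-.408,(0,0,255)),(.5035,.063,-.308,-.40,(255,0,0)),(.4965,.057,-.331,-.377,(0,255,0))):
        q=[tuple(((proj(n,(x,y,z))-[x0,y0]+.5)*k-.5).round().astype(int).tolist()) for y in(y1,y2)];cv2.line(a,*q,c,1)
    return np.vstack([raw,a])
cv2.imwrite('pics/p12.png',np.hstack([mk(s,'scene',440,298,50,37,8),mk(t,'top',443,228,50,37,8)]))
E
```

```text
(no output)
```

View pics/p12.png

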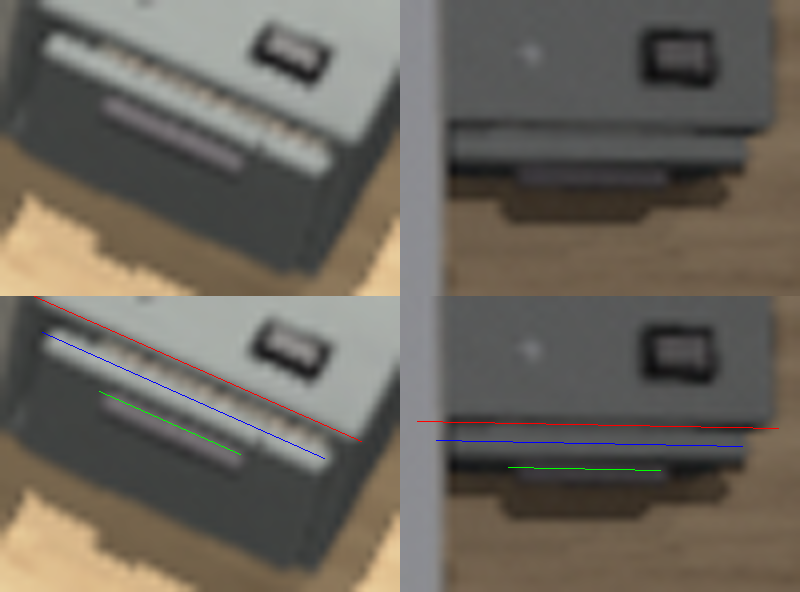

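```bash
python3 - <<'E'
from h import *
for f in('top0','t11'):
    t=cv2.imread(f'pics/{f}.png');
    for c in ((450,456),(478,485),(462,470)): print(f,c,t[238:280,c[0]:c[1]].mean(axis=(1)).mean(1).round().astype(int).tolist())
for x,z in((.508,.072),(.5,.063),(.495,.063),(.5,.011),(.495,.011)):print(x,z,proj('top',(x,-.354,z)))
E
```

```text
top0 (450, 456) [89, 89, 89, 89, 81, 63, 69, 81, 83, 121, 103, 112, 123, 137, 138, 128, 131, 124, 137, 137, 124, 133, 128, 125, 133, 140, 140, 97, 85, 89, 81, 46, 30, 45, 50, 73, 92, 97, 96, 94, 92, 93]
top0 (478, 485) [52, 81, 86, 86, 85, 69, 48, 40, 49, 71, 75, 75, 85, 89, 90, 90, 89, 91, 91, 91, 92, 94, 92, 93, 88, 83, 91, 71, 80, 86, 87, 62, 44, 53, 59, 64, 90, 95, 94, 92, 91, 93]
top0 (462, 470) [89, 89, 88, 88, 85, 66, 77, 80, 70, 101, 121, 121, 134, 135, 127, 109, 119, 135, 140, 134, 107, 110, 124, 138, 139, 127, 137, 93, 81, 88, 83, 49, 54, 60, 46, 48, 50, 49, 55, 78, 86, 88]
t11 (450, 456) [89, 89, 89, 89, 81, 53, 73, 86, 90, 73, 41, 26, 42, 49, 49, 80, 89, 92, 94, 94, 92, 91, 94, 97, 97, 96, 99, 101, 101, 104, 105, 106, 103, 102, 103, 103, 104, 106, 103, 102, 99, 100]
t11 (478, 485) [52, 80, 86, 86, 85, 69, 49, 80, 88, 82, 49, 32, 50, 57, 57, 62, 89, 100, 102, 99, 95, 98, 98, 97, 90, 92, 96, 96, 99, 102, 101, 101, 101, 98, 99, 98, 96, 96, 95, 93, 91, 93]
t11 (462, 470) [89, 89, 88, 88, 85, 67, 73, 86, 89, 80, 50, 56, 59, 42, 45, 48, 49, 50, 86, 95, 94, 96, 95, 96, 93, 94, 96, 98, 99, 104, 105, 103, 102, 102, 103, 103, 102, 99, 98, 92, 92, 94]
0.508 0.072 [467.2026 243.6361]
0.5 0.063 [466.2289 247.3908]
0.495 0.063 [466.2677 249.4597]
0.5 0.011 [460.4833 249.7627]
0.495 0.011 [460.5182 251.7608]
```

```bash
python3 -c "
from h import *
print(job.finish_job(), r.get_state()['clock'])"
```

```text
the job is handed in; nothing more can be done
the job is handed in; nothing more can be done
```

I handed the job in at about 46 s of the 210 s allowed, with all steps done in the order asked. I turned the knob a quarter turn and opened the lid to about 1.71 rad. The three steel cassettes then went inside in one stack. After that I shut the lid, turned the knob back to its stop and pushed the drawer home.

**Last checks**
- **Stack:** the overlay showed all three cassettes flat and inside the ring, within about 2 mm of its centre. I did not check it again after the lid was shut.
- **Lid and knob:** in the last pictures both look as they did at the start, shut and locked.
- **Bystanders:** the cup, bur block, brush, tweezers and the green and brown look-alikes look to be where they were. I compared them by eye only.

**What went wrong or disagreed**
- **Gripper pressing:** the first drawer push stalled at about 17 N, and I thought the gripper body was rubbing the lid edge. I turned the gripper and tried again. It stalled at the same place, so it was more likely the drawer's detent with the fingers pressing down on the lip.
- **Drawer force:** once I eased that downward press, the drawer moved about 10 mm to a hard stop. The wrist then read about 36 N along the push and 24 N upward; the press came from the fingertips.
- **Drawer home:** the top picture shows the front flush with the blower module, with no filter visible. The scene picture shows a faint light pattern above the front that I took for shadow. I judge the drawer home to about 1 mm, but this is the least certain result.

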